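# Hang two steel pails in balance on a pivoting bar

## Robot

A 7-joint arm with a two-finger parallel gripper is mounted at the origin on the work surface. World frame = base frame: x ahead of the robot, y to its left, z up, the work surface at z = 0. Lengths are in m, angles in rad, forces in N, time in s.
With the tool pointing down it reaches from about 0.35 to 0.775 m from the base axis. Payload 3.1 kg.
Tool frame: the origin (TCP) lies midway between the tips of the shut fingers; the grasp point (between the pads) lies 19 mm behind it (arm.grip_depth is the distance from the TCP to the grasp point, in m); z points along the fingers, y is the direction in which the jaws open and shut (so a half turn about z gives the same grasp; the last joint's range is limited). The gripper opens to 85 mm and grips with 20 to 120 N. Pads are 22 mm wide; open, the fingers measure 114 mm over their backs; the gripper's body (76 mm by 85 mm) begins 54 mm behind the grasp point. The pads swing forward as they close: fully open they stand 13 mm farther back than shut.
Start: joints at [1.217, 0.311, 0.014, 1.512, -0.004, 1.319, -0.027], TCP at [0.169, -0.523, 0.231] pointing down, gripper open.
Joint ranges: [-2.7, 2.7], [-0.3, 1.91], [-1.27, 1.3], [0.12, 2.57], [-1.44, 4.58], [0.2, 2.03], [-3.05, 3.05]. Speed limits (rad/s): [2.79, 2.79, 3.14, 3.14, 3.14, 3.14, 3.14].

## Interface

Orientations are given as a unit quaternion [w, x, y, z].
In Python, from rig import arm, vision gives the robot as it stands.
- The arm moves only by the tool move_arm, never from a script. Its arguments are lists of equal length, an entry for each row: "delta_pos": the shift along the tool's x, y, z in cm, a list of three; "twist": the turn, a rotation vector about the tool's x, y, z in rad, a list of three; "jaw": the opening in per cent of the stroke, from 0 (shut) to 100 (fully open). A call has exactly 10 rows; each row shifts and turns the commanded pose from where the row before left it, along the tool's axes as they then stand; what a row does not reach is not made up. A row lasts 1/10 s, in which the tool goes at most 50 mm and 8.59 degrees, less where a joint would pass 70% of its speed; a pose out of reach is approached as far as the arm can. A call with a gripper value outside its range is refused whole. The fingers move at their own pace and stop on an object; the grip force is fixed at half the most. Time passes only in rows, so rows that do not move let the fingers close, or fill a call up. It gives the time, the measured TCP pose, the force and the opening at its end, in the units of the state.
- arm.sense(): the state, without advancing time (a new reading comes with each control period).
- vision.snapshot(name): name is "side" or "top"; returns the picture (384x512x3 uint8, blue, green, red); there is no depth.
- vision.camera_params(name): a dict with "vfov" (degrees; the focal length in pixels is half the picture's height over the tangent of half this angle, whatever the lens; pixels are square), "cx", "cy" (the principal point, pixels), "distortion" ([k1, k2, p1, p2, k3] as OpenCV has them; the pictures are not rectified), "view" (4x4, takes a point from world to camera coordinates). Camera axes: x right, y down, z forward; pixel columns grow to the right and rows downward; lengths in m; the calibration is good to about 2 mm. A picture is of the moment at which its call begins. camera_params takes no time and is no camera call.
- arm.finish_job(): hands the job in, once; it reports no verdict.
The state is a dict: "clock": time; "qpos": joint angles; "qvel": joint speeds; "tau": joint torques, N m; "position": TCP position; "ee_rot": TCP orientation; "wrist_force": force on the tool from outside, world axes, zero at the start; "wrist_torque": the same for the moment, N m; "finger_gap": finger opening in m.
Only numpy, scipy, OpenCV 4.12 (cv2) and the standard library are available. Lean on these libraries where they do the work, as an engineer would, in place of code of your own. Each camera call takes 0.05 s, during which the arm holds its last target.

## Task

Hang both steel pails by their hooks on the pivoting bar, each in one of its four narrow slots between close-set divider plates, one on each side of the pivot and at the same distance from it, so that the bar ends level and still; don't let the bar tip hard to one side on the way. One pail is squeezed between two cartons and can only be lifted out by the flat faces of its hook plate, but the bar's divider plates leave no room for fingers there, so stand it on the worktop and take it again by the plate's edges. Leave the jar, can and tub where they are.

Things in the scene. Friction and masses are not known exactly. Their poses are not given: they have to be found in the camera images.
- stand: fixed steel stand: foot 130 x 90 x 12 mm (origin: centre of its underside), post 18 x 22 mm. Its y runs along the bar to its left, its x square to the bar, away from the robot. Pivot 244 mm up; bar: round rod 12 mm thick, 340 mm long, centred. Each seat lies between two upright divider plates 4 mm thick, 40 mm wide across the bar, 34 mm above the bar's top; free gap between them 26 mm
- bar (a joint): tilt of the bar about the stand's x axis, rad: 0 level, positive when the left (+y) end is up; stops at +-0.3. A centring spring (2.3 N m/rad) and some damping: one pail on an outer seat tilts it about 0.13 rad, on an inner seat about 0.055 rad
- seat_left_outer (a point): the resting point on top of the pivoting bar, 140 mm from the pivot towards the stand's left (+y) (outer seat). Its z is up out of the bar, its y along the bar to the stand's left, its x square to the bar as the stand's x; it tilts with the bar
- seat_left_inner (a point): the resting point on top of the pivoting bar, 60 mm from the pivot towards the stand's left (+y) (inner seat). Its z is up out of the bar, its y along the bar to the stand's left, its x square to the bar as the stand's x; it tilts with the bar
- seat_right_outer (a point): the resting point on top of the pivoting bar, 140 mm from the pivot towards the stand's right (-y) (outer seat). Its z is up out of the bar, its y along the bar to the stand's left, its x square to the bar as the stand's x; it tilts with the bar
- seat_right_inner (a point): the resting point on top of the pivoting bar, 60 mm from the pivot towards the stand's right (-y) (inner seat). Its z is up out of the bar, its y along the bar to the stand's left, its x square to the bar as the stand's x; it tilts with the bar
- pail_a_grip (a point): centre of the top plate of the pail that stands between the two cartons, 142 mm above the pail's underside. Open round steel pail 56 mm across, 62 mm tall, 0.2 to 0.24 kg, with a rigid upright hook plate above it (shape: see its seat point), 8 mm thick along the pail's y, 56 mm wide along its x, centred on the pail, top 156 mm up. Grip it across y or across x. z up. Its x spans the gap
- pail_b_grip (a point): centre of the top plate of the pail that stands free on the worktop, 142 mm above the pail's underside. Open round steel pail 56 mm across, 62 mm tall, 0.2 to 0.24 kg, with a rigid upright hook plate above it (shape: see its seat point), 8 mm thick along the pail's y, 56 mm wide along its x, centred on the pail, top 156 mm up. Grip it across y or across x. z up. It is on the other side of the robot's midline from the cartons
- pail_a_seat (a point): point of that pail's hook where the bar should rest: under the plate's middle, 136 mm above the pail's underside, axes as the pail's. The plate's underside slopes from 136 mm (middle) to 128 mm (sides). A 6 mm wide stem at the -x edge joins it to the pail's rim; a 6 mm wide lip at the +x edge hangs to 112 mm. The mouth is open to +x from 62 to 112 mm up: bar in sideways there, then lower
- pail_b_seat (a point): the same point of the free-standing pail, which is exactly alike
- cartons: two fixed cardboard cartons, each 50 x 110 x 154 mm tall, standing along their own x at +-60 mm from the origin, with a 70 mm gap between them that is open at both ends (+-y) and above. Origin: on the worktop in the middle of the gap
- jar: bystander: glass jar with white cap, 64 mm across, 100 mm tall; origin under its centre
- can: bystander: food can, 72 mm across, 110 mm tall; origin under its centre
- tub: bystander: white lidded plastic tub, 106 mm across, 80 mm tall; origin under its centre
Not all that is in view belongs to the job. What is shaped like the part that bears pail_b_grip but green, red or yellow is not meant.

How it is judged:
At the end, for the whole second after the job is handed in: One pail hangs on a left seat and the other on the matching right seat (both outer or both inner): each pail's hook point within 25 mm of its seat point and the pail upright within 0.3 rad; the bar level within 0.045 rad and still (((distance between pail_a_seat and seat_left_outer below 0.025 m and distance between pail_b_seat and seat_right_outer below 0.025 m) or (distance between pail_b_seat and seat_left_outer below 0.025 m and distance between pail_a_seat and seat_right_outer below 0.025 m) or (distance between pail_a_seat and seat_left_inner below 0.025 m and distance between pail_b_seat and seat_right_inner below 0.025 m) or (distance between pail_b_seat and seat_left_inner below 0.025 m and distance between pail_a_seat and seat_right_inner below 0.025 m)) and value of joint bar between -0.045 and 0.045 rad and velocity of joint bar between -0.1 and 0.1 rad/s and angle between each of pail_a_seat, pail_b_seat's own z axis and vertical below 0.3 rad); the robot touches nothing.
It fails at once if the bar tips more than 0.22 rad (value of joint bar above 0.22 rad or value of joint bar below -0.22 rad).
It fails at once if the jar, can or tub is moved more than 30 mm (distance of any of jar, can, tub from where it was at the start of the episode above 0.03 m).
It also fails if it takes over 72 s, if anything falls off the work surface, if the arm or the gripper's body presses on something with over 40 N, if the wrist force passes 120 N, or if a joint passes its speed limit or range.

## Working session

There is one attempt and no reset: what is moved stays moved. The work goes in short steps, Python scripts to look and compute and a tool call to move; the robot and the scene stay as the last step left them, time stands still between calls to the robot, and variables do not carry over. Pictures are saved under pics/ and viewed, and the job is handed in when it is done.

Besides the shell and the picture viewer there is one more tool, called after "Request:" by a JSON object that holds its "api" and its "payload", one argument or row to a line. move_arm: Moves the arm, as the interface text tells. Its arguments: {"type":"object","properties":{"delta_pos":{"type":"array"},"twist":{"type":"array"},"jaw":{"type":"array"}},"required":["delta_pos","twist","jaw"]}

```bash
ls; mkdir -p pics; python3 - <<'E'
from rig import arm, vision
import cv2
s=arm.sense(); print(s)
for n in("side","top"):
    im=vision.snapshot(n); cv2.imwrite(f"pics/{n}0.png",im); print(n,vision.camera_params(n))
print(arm.grip_depth)
E
```

```text
pics
{'clock': 0.0, 'qpos': array([ 1.2173081 ,  0.31170545,  0.01398013,  1.51307257, -0.00435439,
        1.31920672, -0.02714614]), 'qvel': array([-0.00148114, -0.00109479,  0.00189034,  0.00193584,  0.00075885,
       -0.00093915, -0.00072458]), 'tau': array([-1.27984049e-04, -3.79917312e+01,  1.46012041e-01, -2.30594516e+01,
        1.21963475e-02,  1.37818692e-02,  1.65750328e-05]), 'position': array([ 0.16849341, -0.52277854,  0.2302259 ]), 'ee_rot': array([-1.15424272e-03,  9.87860511e-01,  1.55339033e-01, -2.50673843e-04]), 'wrist_force': array([-0.45261736, -0.28641321,  0.18857052]), 'wrist_torque': array([ 0.02707485, -0.01202731,  0.00762565]), 'finger_gap': 0.08534757125440037}
side {'vfov': 54.16271700770221, 'cx': 262.3085626402088, 'cy': 190.7346787137568, 'distortion': array([-0.10515199,  0.        ,  0.        ,  0.        ,  0.        ]), 'view': array([[-0.96374912, -0.26622979,  0.01758785,  0.47085775],
       [-0.17025772,  0.56289974, -0.80879923,  0.19963656],
       [ 0.20542625, -0.78247401, -0.58782181,  0.98402951],
       [ 0.        ,  0.        ,  0.        ,  1.        ]])}
top {'vfov': 49.2496508006695, 'cx': 260.09270677963224, 'cy': 190.684315083588, 'distortion': array([-0.00135241,  0.        ,  0.        ,  0.        ,  0.        ]), 'view': array([[-1.38664060e-02, -9.99842481e-01,  1.10786480e-02,
         8.07977627e-04],
       [-9.97782731e-01,  1.31148394e-02, -6.52504596e-02,
         4.96886767e-01],
       [ 6.50948867e-02, -1.19588730e-02, -9.97807417e-01,
         1.17943630e+00],
       [ 0.00000000e+00,  0.00000000e+00,  0.00000000e+00,
         1.00000000e+00]])}
0.0187
```

View pics/side0.png

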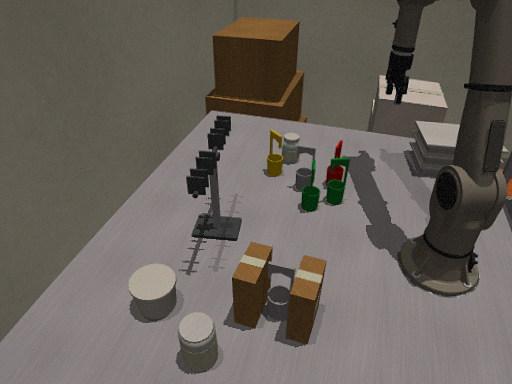

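View pics/top0.png

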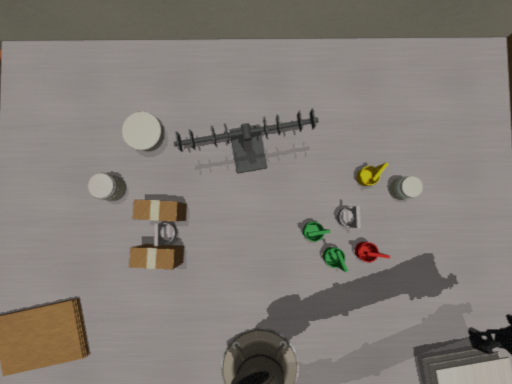

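```bash
python3 - <<'E'
import cv2
t=cv2.imread("pics/top0.png"); s=cv2.imread("pics/side0.png")
cv2.imwrite("pics/t_a.png",cv2.resize(t[180:290,110:220],None,fx=5,fy=5,interpolation=cv2.INTER_CUBIC))
cv2.imwrite("pics/t_b.png",cv2.resize(t[150:280,290:430],None,fx=5,fy=4.5,interpolation=cv2.INTER_CUBIC))
cv2.imwrite("pics/t_s.png",cv2.resize(t[100:180,165:325],None,fx=5,fy=5,interpolation=cv2.INTER_CUBIC))
cv2.imwrite("pics/s_ab.png",cv2.resize(s[110:240,180:360],None,fx=4.4,fy=4.4,interpolation=cv2.INTER_CUBIC))
cv2.imwrite("pics/s_a.png",cv2.resize(s[235:345,220:340],None,fx=5,fy=5,interpolation=cv2.INTER_CUBIC))
E
```

```text
(no output)
```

View pics/t_a.png

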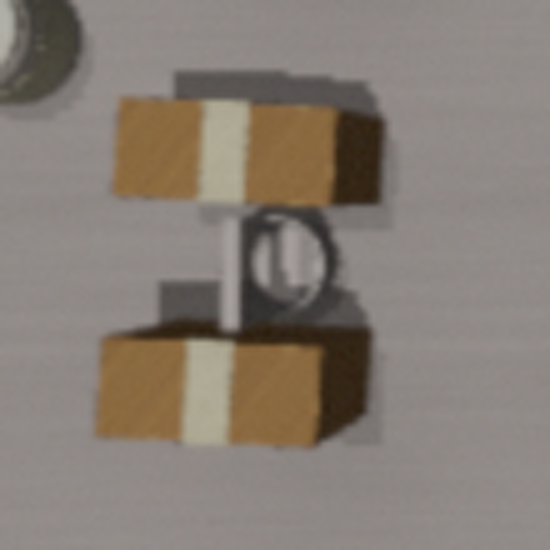

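View pics/t_b.png

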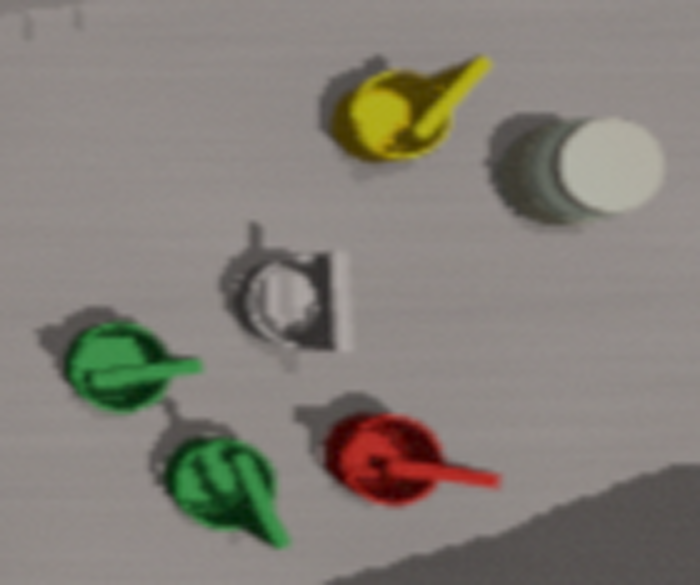

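View pics/t_s.png

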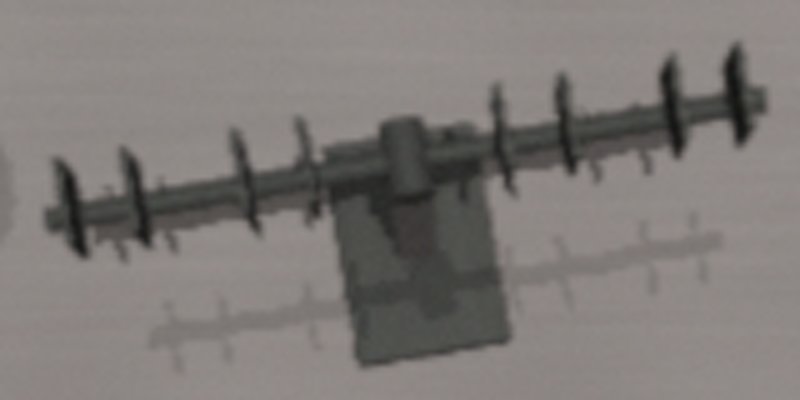

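View pics/s_ab.png

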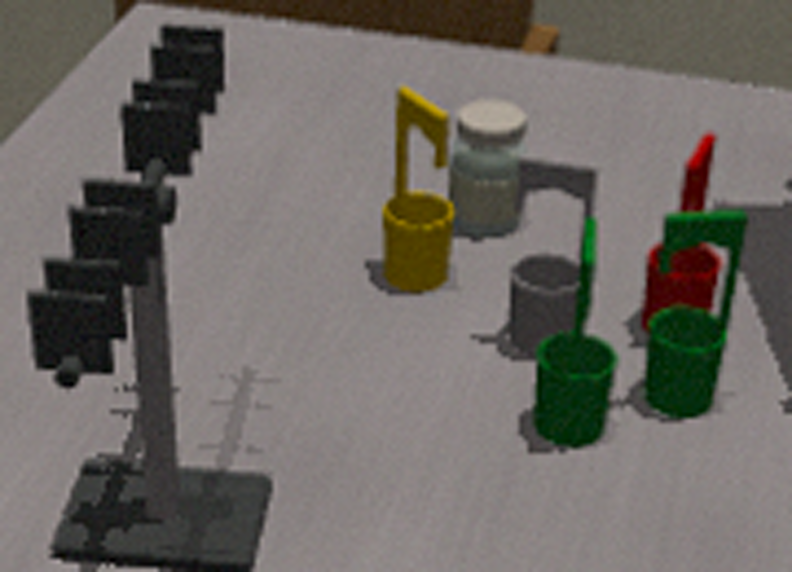

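View pics/s_a.png

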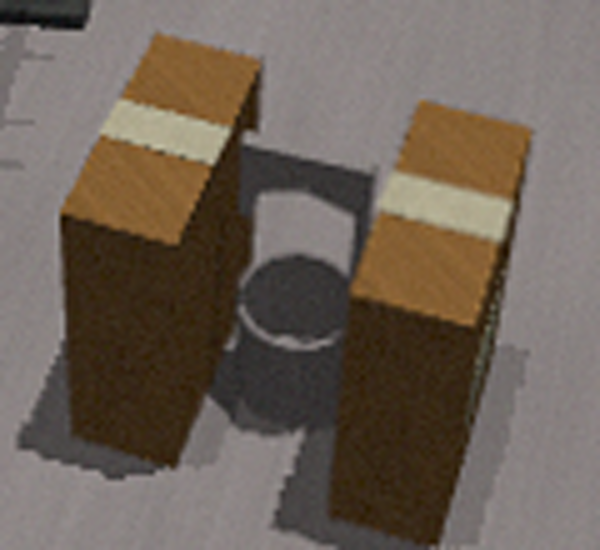

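```bash
python3 - <<'E'
import cv2, numpy as np
t=cv2.imread("pics/top0.png"); s=cv2.imread("pics/side0.png")
def z(i,f): 
    o=cv2.resize(i,None,fx=f,fy=f,interpolation=cv2.INTER_CUBIC); o=cv2.convertScaleAbs(o,alpha=1.5,beta=10); return cv2.copyMakeBorder(o,0,560-o.shape[0],0,400-o.shape[1],0) 
cv2.imwrite("pics/zb.png",np.hstack([z(s[140:195,285:325],10),z(t[200:235,335:365],13)]))
cv2.imwrite("pics/za.png",np.hstack([z(s[250:325,260:305],7.4),z(t[215:255,145:180],11)]))
E
```

```text
(no output)
```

View pics/zb.png

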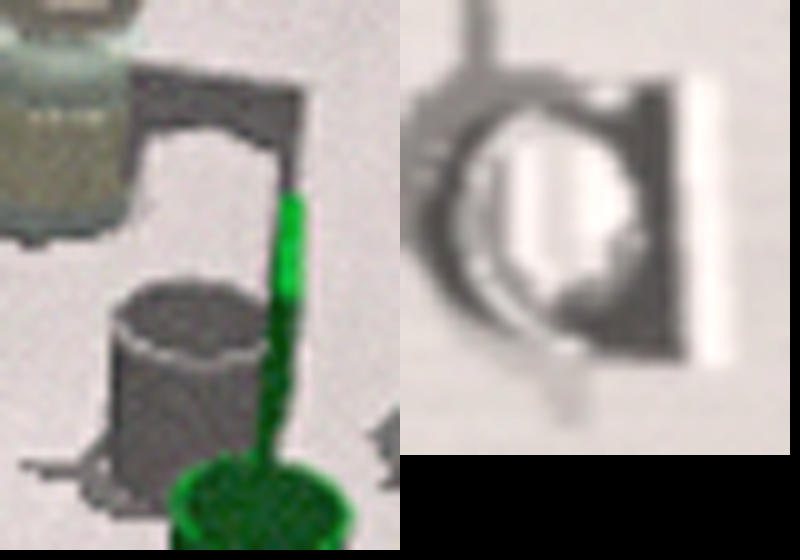

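View pics/za.png

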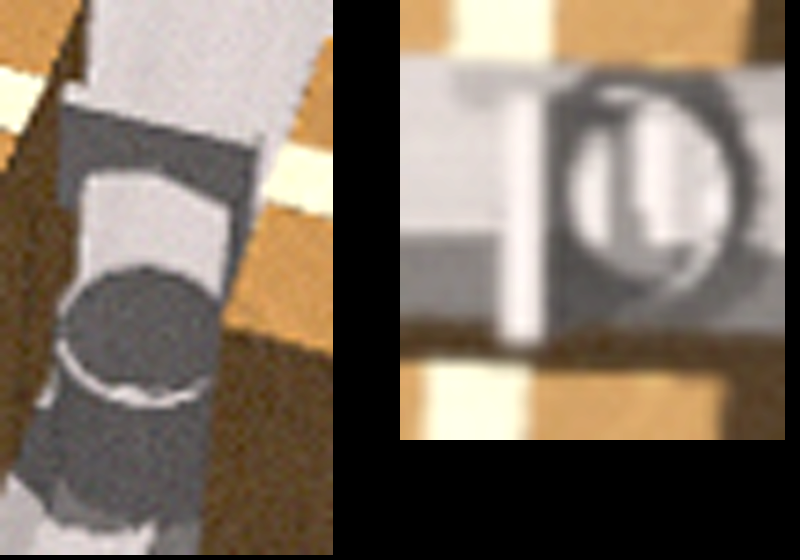

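```bash
cat > h.py <<'E'
import numpy as np, cv2
from rig import arm, vision
def KD(n):
    p=vision.camera_params(n); f=192/np.tan(np.radians(p["vfov"]/2))
    return np.array([[f,0,p["cx"]],[0,f,p["cy"]],[0,0,1]]),np.array(p["distortion"]),np.array(p["view"])
def ray(n,px):
    K,D,V=KD(n); u=cv2.undistortPoints(np.array([[px]],float),K,D)[0,0]
    R,t=V[:3,:3],V[:3,3]; return -R.T@t, R.T@np.array([u[0],u[1],1])
def onz(n,px,z):
    c,d=ray(n,px); return c+d*(z-c[2])/d[2]
def proj(n,P):
    K,D,V=KD(n); r,_=cv2.Rodrigues(V[:3,:3]); return cv2.projectPoints(np.array([P],float).reshape(-1,1,3),r,V[:3,3],K,D)[0].reshape(-1,2)
def tri(a,b):
    c1,d1=ray("side",a); c2,d2=ray("top",b)
    A=np.stack([d1,-d2],1); s=np.linalg.lstsq(A,c2-c1,rcond=None)[0]
    p,q=c1+d1*s[0],c2+d2*s[1]; return (p+q)/2,np.linalg.norm(p-q)
E
python3 - <<'E'
from h import *
np.set_printoptions(precision=4,suppress=True)
t=cv2.imread("pics/top0.png").astype(int)
# bright neutral plates: pail tops
def blob(r0,r1,c0,c1,th):
    g=t[r0:r1,c0:c1]; m=((g.min(2)>th)&(g.max(2)-g.min(2)<22)).astype(np.uint8)
    n,l,st,ce=cv2.connectedComponentsWithStats(m)
    for i in range(1,n):
        if st[i,4]>20:
            pts=np.argwhere(l==i)[:,::-1].astype(np.float32)+[c0,r0]
            print(st[i],ce[i]+[c0,r0],cv2.minAreaRect(pts.astype(np.float32)))
print(t[234,148:165].sum(1)//3); print(t[216,350:366].sum(1)//3)
for th in(150,160): 
    print("a");blob(215,255,145,165,th); print("b");blob(200,235,350,365,th)
# ends by hand from zooms
za=lambda x,y:((x-400)/11+145-.5+.045,y/11+215-.5+.045)
zb=lambda x,y:((x-400)/13+335-.46,y/13+200-.46)
for nm,e in(("a",[za(527,92),za(522,345)]),("b",[zb(700,78),zb(713,360)])):
    P=[onz("top",p,.156) for p in e]; d=P[0]-P[1]
    print(nm,e,P,"len",np.linalg.norm(d),"mid",(P[0]+P[1])/2,"x yaw",np.arctan2(d[1],d[0]))
c5=lambda x,y:(x/5+165-.4,y/5+100-.4)
L=onz("top",c5(47,217),.244);R=onz("top",c5(765,98),.244);d=L-R
print("bar",L,R,np.linalg.norm(d),(L+R)/2,"x yaw",np.arctan2(d[1],d[0])-np.pi/2)
# foot corners near
for p in((360,365),(510,340),(480,122),(325,148)): print("foot",onz("top",c5(*p),.012))
# cartons corners in t_a crop
ca=lambda x,y:(x/5+110-.4,y/5+180-.4)
for p in((122,98),(335,108),(332,206),(113,195),(103,338),(323,346),(317,445),(96,436)): print("cart",onz("top",ca(*p),.154))
E
```

```text
[138 139 139 139 138 133 139 157 157 136  82  61  85 132 154 137 101]
[163 161 138  83  50  56 105 147 161 156 146 140 137 139 139 137]
a
[10 10  2 19 37] [155.5135 234.2432] ((155.5, 234.0), (18.0, 1.0), 90.0)
b
[ 7  6  3 22 47] [358.1915 216.1489] ((358.0, 216.5), (21.0, 2.0), 90.0)
a
b
a [(156.09045454545452, 222.90863636363636), (155.63590909090908, 245.90863636363636)] [array([0.4104, 0.257 , 0.156 ]), array([0.3533, 0.258 , 0.156 ])] len 0.057149288228334004 mid [0.3818 0.2575 0.156 ] x yaw -0.01754785754632531
b [(357.6169230769231, 205.54), (358.6169230769231, 227.23230769230767)] [array([ 0.447 , -0.2495,  0.156 ]), array([ 0.3925, -0.2505,  0.156 ])] len 0.05451610438955482 mid [ 0.4197 -0.25    0.156 ] x yaw 0.017163882401063632
bar [0.5955 0.1952 0.244 ] [ 0.6478 -0.14    0.244 ] 0.3392189455925952 [0.6217 0.0276 0.244 ] x yaw 0.1546060459000036
foot [0.55   0.0608 0.012 ]
foot [ 0.5634 -0.0256  0.012 ]
foot [ 0.6905 -0.0101  0.012 ]
foot [0.6763 0.0797 0.012 ]
cart [0.4706 0.313  0.154 ]
cart [0.4641 0.2061 0.154 ]
cart [0.415  0.2077 0.154 ]
cart [0.422  0.3172 0.154 ]
cart [0.3509 0.3217 0.154 ]
cart [0.3453 0.2122 0.154 ]
cart [0.2964 0.2152 0.154 ]
cart [0.3025 0.3249 0.154 ]
```

```bash
python3 - <<'E'
from h import *
np.set_printoptions(precision=4,suppress=True)
s=cv2.imread("pics/side0.png")
f=4
def mk(y): return np.array([-np.sin(y),np.cos(y),0])
pv=np.array([.6212,.0272,.244])
pts={}
for yaw,c in((.155,(0,0,255)),(.135,(255,0,0))):
    for d in(.17,-.17):pts[('bar',yaw,d)]=(pv+d*mk(yaw),c)
    for d in(.06,-.06,.14,-.14): pts[('seat',yaw,d)]=(pv+d*mk(yaw)+[0,0,.006],c)
for nm,(x,y),yw in(("a",(.3818,.2575),-.0175),("a2",(.3818,.2575),-.06),("b",(.4197,-.25),.017)):
    ex=np.array([np.cos(yw),np.sin(yw),0])
    for sx in(-.028,.028):
        for z in(.156,.128): pts[(nm,sx,z)]=(np.array([x,y,z])+ex*sx,(0,255,255) if nm!="a2" else (255,255,0))
    pts[(nm,0)]=(np.array([x,y,.0]),(0,255,0))
big=cv2.resize(s,None,fx=f,fy=f,interpolation=cv2.INTER_CUBIC)
for k,(P,c) in pts.items():
    u=proj("side",P)[0]; print(k,u)
    cv2.circle(big,tuple(int(v) for v in (u+.5)*f-.5),2,c,-1)
cv2.imwrite("pics/ov1.png",big[105*f:240*f,180*f:360*f]); cv2.imwrite("pics/ov2.png",big[240*f:340*f,215*f:335*f])
E
```

```text
('bar', 0.155, 0.17) [192.9426 195.7458]
('bar', 0.155, -0.17) [223.8913 126.1557]
('seat', 0.155, 0.06) [204.7861 166.4453]
('seat', 0.155, -0.06) [215.5861 142.446 ]
('seat', 0.155, 0.14) [196.2331 185.5647]
('seat', 0.155, -0.14) [221.703  128.9236]
('bar', 0.135, 0.17) [191.423  195.6063]
('bar', 0.135, -0.17) [225.0417 126.2349]
('seat', 0.135, 0.06) [204.2977 166.4056]
('seat', 0.135, -0.06) [216.0287 142.4786]
('seat', 0.135, 0.14) [195.0105 185.457 ]
('seat', 0.135, -0.14) [222.6745 128.9911]
('a', -0.028, 0.156) [293.6035 268.2881]
('a', -0.028, 0.128) [292.6733 277.4053]
('a', 0.028, 0.156) [267.247 262.304]
('a', 0.028, 0.128) [266.9069 271.4285]
('a', 0) [277.1187 311.2968]
('a2', -0.028, 0.156) [293.4631 268.7027]
('a2', -0.028, 0.128) [292.5347 277.8205]
('a2', 0.028, 0.156) [267.4153 261.9034]
('a2', 0.028, 0.128) [267.0719 271.0268]
('a2', 0) [277.1187 311.2968]
('b', -0.028, 0.156) [314.4269 147.761 ]
('b', -0.028, 0.128) [313.5746 155.4894]
('b', 0.028, 0.156) [296.7855 145.2536]
('b', 0.028, 0.128) [296.1743 152.9528]
('b', 0) [301.6943 187.0176]
```

View pics/ov1.png

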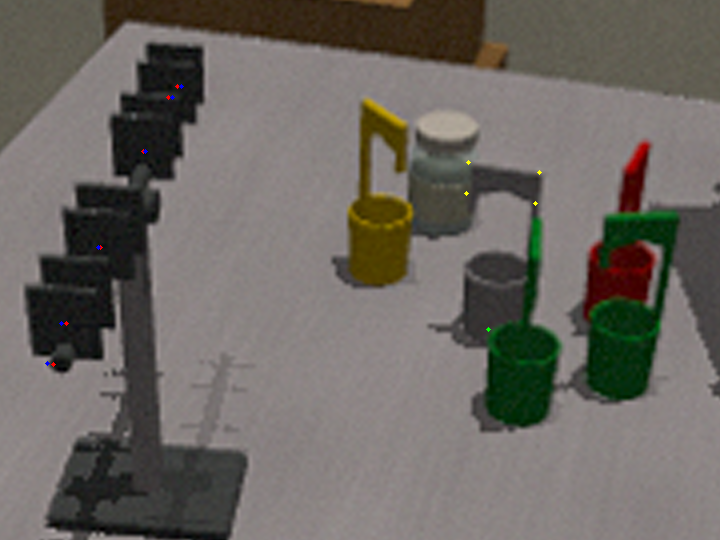

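View pics/ov2.png

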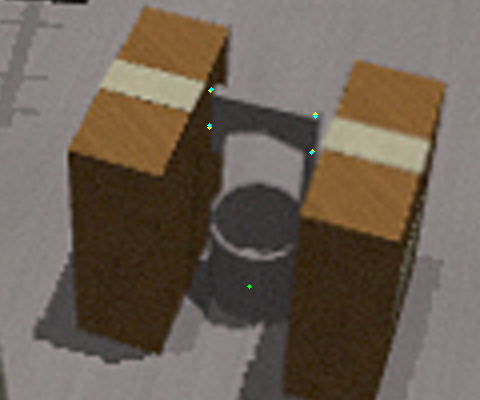

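```bash
python3 - <<'E'
import cv2,numpy as np
t=cv2.imread("pics/top0.png"); s=cv2.imread("pics/side0.png")
def z(i,f): 
    o=cv2.resize(i,None,fx=f,fy=f,interpolation=cv2.INTER_CUBIC); return cv2.convertScaleAbs(o,alpha=2,beta=10)
cv2.imwrite("pics/zs.png",z(s[110:205,180:240],6)); cv2.imwrite("pics/zt1.png",z(t[120:160,165:245],10)); cv2.imwrite("pics/zt2.png",z(t[100:145,245:325],10))
E
```

```text
(no output)
```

View pics/zs.png

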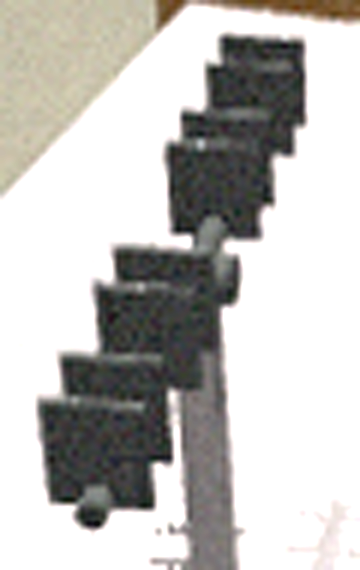

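View pics/zt1.png

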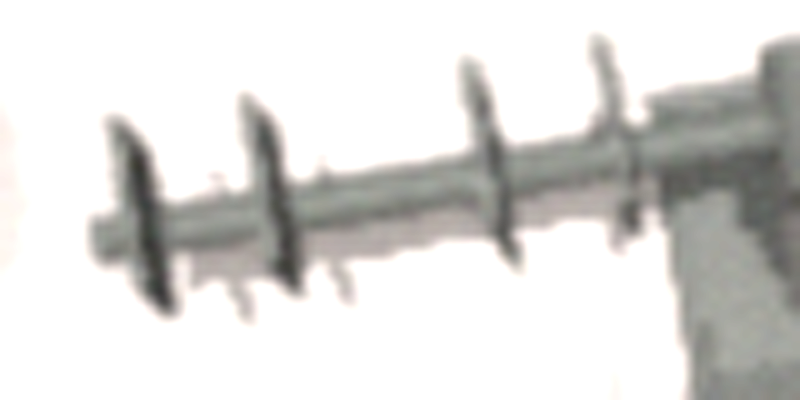

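View pics/zt2.png

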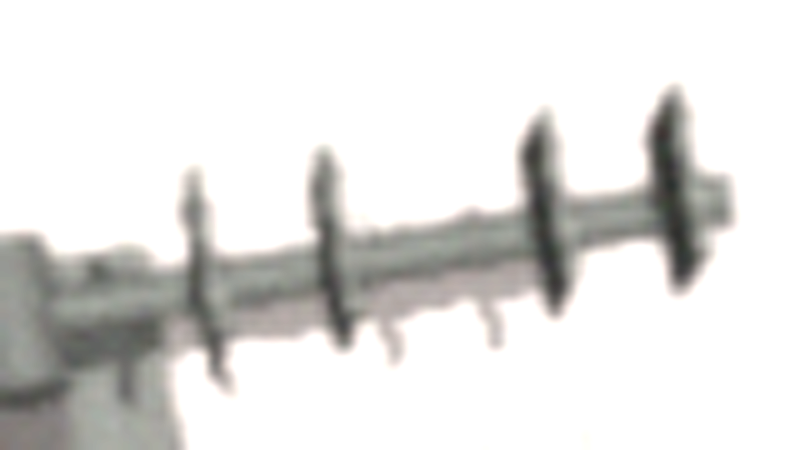

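```bash
python3 - <<'E'
from h import *
np.set_printoptions(precision=4,suppress=True)
T=lambda x,y,c,r:(x/10+c-.45,y/10+r-.45)
S=lambda x,y:(x/6+180-.42,y/6+110-.42)
l=T(93,240,165,120); r=T(733,202,245,100)
print("tri L",tri(S(93,508),l))
L=onz("top",l,.244);R=onz("top",r,.244);d=L-R
print(L,R,np.linalg.norm(d),(L+R)/2,np.arctan2(d[1],d[0])-np.pi/2)
# divider planes crossing with bar axis: use far/near corner of top edges z=.284 top view ; dividers left outer..., (topfar),(bottom near)
div=[((118,118),(170,310),165,120),((250,98),(293,290),165,120),((467,62),(515,265),165,120),((597,38),(628,245),165,120),
((193,170),(225,388),245,100),((325,150),(345,345),245,100),((545,110),(557,312),245,100),((675,90),(685,290),245,100)]
for a,b,c,r0 in div:
    A=onz("top",T(*a,c,r0),.284);B=onz("top",T(*b,c,r0),.284); print((A+B)/2,np.linalg.norm(A-B),"along",(((A+B)/2-(L+R)/2)@(d/np.linalg.norm(d))), np.arctan2((A-B)[1],(A-B)[0]))
# side corners of left outermost divider top, far (left) & near(right)
print("div tri far",tri(S(40,400),T(110,118,165,120)),"near",tri(S(145,405),T(165,312,165,120)))
print("right outermost far",tri(S(222,38),T(677,88,245,100)))
E
```

```text
tri L (array([0.5918, 0.1941, 0.2483]), np.float64(0.0034099111464851234))
[0.5943 0.1955 0.244 ] [ 0.6465 -0.1406  0.244 ] 0.3401081677438182 [0.6204 0.0275 0.244 ] 0.1541238939062488
[0.5927 0.1764 0.284 ] 0.04481541899932263 along 0.1514366344895953 0.2595530271194986
[0.5969 0.1481 0.284 ] 0.04434374323318232 along 0.12278102558898166 0.21418751579944922
[0.6032 0.0992 0.284 ] 0.047048509423118653 along 0.0735076839950399 0.2226631846229846
[0.6079 0.0721 0.284 ] 0.047241678519083306 along 0.04599875150768699 0.1383440942131031
[ 0.621  -0.0166  0.284 ] 0.04983673452854995 along -0.04366575089466347 0.12940533670948523
[ 0.6278 -0.0449  0.284 ] 0.04439971967196893 along -0.07268600528792982 0.0843558993936857
[ 0.6355 -0.0935  0.284 ] 0.0459203339891875 along -0.1218600663642042 0.03857374738900119
[ 0.6399 -0.1226  0.284 ] 0.045489490044254566 along -0.15125072526042485 0.027273864127137493
div tri far (array([0.6132, 0.1835, 0.2841]), np.float64(0.0025411169232500094)) near (array([0.5733, 0.1729, 0.2821]), np.float64(0.0048923904852574635))
right outermost far (array([ 0.6624, -0.1229,  0.2824]), np.float64(0.0023623560969259203))
```

Request:
{"api": "move_arm", "payload": {
  "delta_pos": [
    [0,0,0],
    [0,0,0],
    [0,0,0],
    [0,0,0],
    [0,0,0],
    [0,0,0],
    [0,0,0],
    [0,0,0],
    [0,0,0],
    [0,0,0]
  ],
  "twist": [
    [0,0,-0.142],
    [0,0,-0.142],
    [0,0,-0.142],
    [0,0,-0.142],
    [0,0,-0.142],
    [0,0,-0.142],
    [0,0,-0.142],
    [0,0,-0.142],
    [0,0,-0.142],
    [0,0,0]
  ],
  "jaw": [100,100,100,100,100,100,100,100,100,100]
}}

```text
clock: 1.1
position: [0.1685, -0.5231, 0.2307]
ee_rot: [-0.001, 0.7, 0.714, 0.0]
wrist_force: [-0.6, 0.3, 0.2]
finger_gap: 0.0853
```

```bash
cat >> h.py <<'E'
from scipy.spatial.transform import Rotation as Ro
def st():
    s=arm.sense(); q=s["ee_rot"]; R=Ro.from_quat([q[1],q[2],q[3],q[0]]).as_matrix()
    return s,np.array(s["position"]),R
def go(x,y,z,psi):
    s,p,R=st(); cur=np.arctan2(R[1,1],R[0,1]); d=np.array([x,y,z])-p
    tw=-((psi-cur+np.pi)%(2*np.pi)-np.pi)
    R2=np.array([[-np.sin(psi),np.cos(psi),0],[np.cos(psi),np.sin(psi),0],[0,0,-1]]).T
    print("t",round(s["clock"],2),"p",p.round(4),"yaw",round(cur,4),"tilt",R[:2,2].round(4),"gap",round(s["finger_gap"],4),"F",np.round(s["wrist_force"],1),"q7",np.round(s["qpos"],2))
    print("twist z",round(tw,3),"then tool cm (at new yaw)",(R2.T@d*100).round(2),"(now)",(R.T@d*100).round(2))
E
python3 - <<'E'
from h import *
go(.4197,-.25,.23,.017)
E
```

```text
t 1.1 p [ 0.1685 -0.5231  0.2307] yaw 0.0187 tilt [-0.0002  0.0013] gap 0.0853 F [-0.6  0.3  0.2] q7 [ 1.37  0.32 -0.19  1.51  0.06  1.32  1.2 ]
twist z 0.002 then tool cm (at new yaw) [26.88 25.58  0.07] (now) [26.84 25.62  0.1 ]
```

Request:
{"api": "move_arm", "payload": {
  "delta_pos": [
    [2.68,2.56,0],
    [2.68,2.56,0],
    [2.68,2.56,0],
    [2.68,2.56,0],
    [2.68,2.56,0],
    [2.68,2.56,0],
    [2.68,2.56,0],
    [2.68,2.56,0],
    [2.68,2.56,0],
    [2.68,2.56,0]
  ],
  "twist": [
    [0,0,0],
    [0,0,0],
    [0,0,0],
    [0,0,0],
    [0,0,0],
    [0,0,0],
    [0,0,0],
    [0,0,0],
    [0,0,0],
    [0,0,0]
  ],
  "jaw": [100,100,100,100,100,100,100,100,100,100]
}}

```text
clock: 2.1
position: [0.4202, -0.2494, 0.2311]
ee_rot: [-0.0, 0.702, 0.713, -0.0]
wrist_force: [0.3, -0.8, -1.0]
finger_gap: 0.0855
```

```bash
python3 - <<'E'
from h import *
go(.4197,-.25,.123,.017)
im=vision.snapshot("side"); cv2.imwrite("pics/s1.png",cv2.resize(im[60:220,220:400],None,fx=4,fy=3.5,interpolation=cv2.INTER_CUBIC))
E
```

```text
t 2.1 p [ 0.4202 -0.2494  0.2311] yaw 0.0154 tilt [-0.0004 -0.0001] gap 0.0855 F [ 0.3 -0.8 -1. ] q7 [ 0.87  0.21 -0.43  1.66  0.09  1.29  0.43]
twist z -0.002 then tool cm (at new yaw) [-0.06 -0.05 10.81] (now) [-0.06 -0.05 10.81]
```

View pics/s1.png

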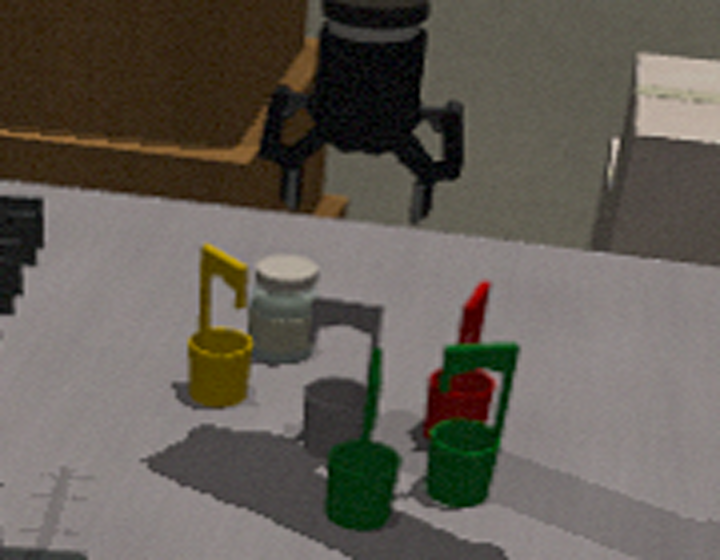

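Request:
{"api": "move_arm", "payload": {
  "delta_pos": [
    [-0.06,-0.05,1.2],
    [0,0,1.2],
    [0,0,1.2],
    [0,0,1.2],
    [0,0,1.2],
    [0,0,1.2],
    [0,0,1.2],
    [0,0,1.2],
    [0,0,1.2],
    [0,0,0]
  ],
  "twist": [
    [0,0,0],
    [0,0,0],
    [0,0,0],
    [0,0,0],
    [0,0,0],
    [0,0,0],
    [0,0,0],
    [0,0,0],
    [0,0,0],
    [0,0,0]
  ],
  "jaw": [100,100,100,100,100,100,100,100,100,100]
}}

```text
clock: 3.15
position: [0.4177, -0.2505, 0.1213]
ee_rot: [-0.002, 0.7, 0.714, -0.0]
wrist_force: [-1.2, 0.0, 0.2]
finger_gap: 0.0855
```

```bash
python3 - <<'E'
from h import *
go(.4197,-.25,.123,.017)
im=vision.snapshot("side"); t=vision.snapshot("top")
cv2.imwrite("pics/s2.png",np.hstack([cv2.resize(im[90:210,260:360],None,fx=4,fy=4,interpolation=cv2.INTER_CUBIC),cv2.resize(t[160:280,310:410],None,fx=4,fy=4,interpolation=cv2.INTER_CUBIC)]))
E
```

```text
t 3.15 p [ 0.4177 -0.2505  0.1213] yaw 0.0192 tilt [-0.0034  0.0022] gap 0.0855 F [-1.2  0.   0.2] q7 [ 0.85  0.31 -0.42  1.82  0.15  1.04  0.39]
twist z 0.002 then tool cm (at new yaw) [ 0.05  0.2  -0.17] (now) [ 0.05  0.2  -0.17]
```

View pics/s2.png

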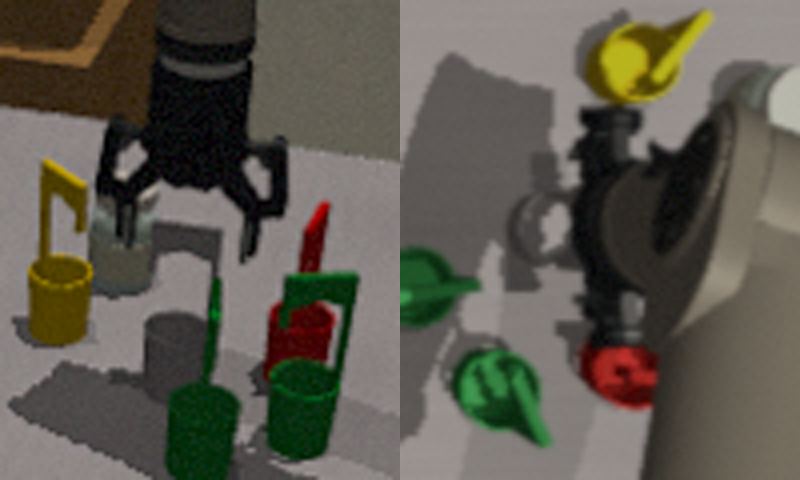

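Request:
{"api": "move_arm", "payload": {
  "delta_pos": [
    [0,0.15,0],
    [0,0,0],
    [0,0,0],
    [0,0,0],
    [0,0,0],
    [0,0,0],
    [0,0,0],
    [0,0,0],
    [0,0,-0.5],
    [0,0,-0.5]
  ],
  "twist": [
    [0,0,0],
    [0,0,0],
    [0,0,0],
    [0,0,0],
    [0,0,0],
    [0,0,0],
    [0,0,0],
    [0,0,0],
    [0,0,0],
    [0,0,0]
  ],
  "jaw": [100,50,50,50,50,50,50,50,50,50]
}}

```text
clock: 4.25
position: [0.4202, -0.2509, 0.133]
ee_rot: [-0.001, 0.7, 0.714, -0.0]
wrist_force: [0.5, 0.1, -2.6]
finger_gap: 0.0545
```

```bash
python3 - <<'E'
from h import *
go(.4197,-.25,.123,.017)
E
```

```text
t 4.25 p [ 0.4202 -0.2509  0.133 ] yaw 0.0191 tilt [-0.001   0.0009] gap 0.0545 F [ 0.5  0.1 -2.6] q7 [ 0.85  0.3  -0.42  1.81  0.14  1.06  0.39]
twist z 0.002 then tool cm (at new yaw) [ 0.09 -0.04  1.  ] (now) [ 0.09 -0.04  1.  ]
```

Request:
{"api": "move_arm", "payload": {
  "delta_pos": [
    [0,0,-1.2],
    [0,0,-2.4],
    [0,0,-2.4],
    [0,0,-2.4],
    [0,0,-2.4],
    [0,0,-2.4],
    [0,0,-2.4],
    [0,0,-1.0],
    [0,0,0],
    [0,0,0]
  ],
  "twist": [
    [0,0,0],
    [0,0,0],
    [0,0,-0.027],
    [0,0,-0.027],
    [0,0,-0.027],
    [0,0,-0.027],
    [0,0,-0.027],
    [0,0,0],
    [0,0,0],
    [0,0,0]
  ],
  "jaw": [30,30,30,30,30,30,30,30,30,30]
}}

```text
clock: 5.25
position: [0.4201, -0.251, 0.2984]
ee_rot: [-0.001, 0.651, 0.759, -0.0]
wrist_force: [0.2, -0.6, -2.2]
finger_gap: 0.0545
```

```bash
python3 - <<'E'
from h import *
go(.5408,-.0456,.295,.154)
E
```

```text
t 5.25 p [ 0.4201 -0.251   0.2984] yaw 0.1538 tilt [-0.0014  0.0008] gap 0.0545 F [ 0.2 -0.6 -2.2] q7 [ 0.88  0.19 -0.45  1.53  0.08  1.45  0.58]
twist z -0.0 then tool cm (at new yaw) [18.44 15.08  0.34] (now) [18.44 15.07  0.34]
```

Request:
{"api": "move_arm", "payload": {
  "delta_pos": [
    [0.92,0.75,0],
    [1.84,1.51,0],
    [2.21,1.81,0],
    [2.21,1.81,0],
    [2.21,1.81,0],
    [2.21,1.81,0],
    [2.21,1.81,0],
    [2.21,1.81,0],
    [1.5,1.2,0],
    [0.9,0.75,0]
  ],
  "twist": [
    [0,0,0],
    [0,0,0],
    [0,0,0],
    [0,0,0],
    [0,0,0],
    [0,0,0],
    [0,0,0],
    [0,0,0],
    [0,0,0],
    [0,0,0]
  ],
  "jaw": [30,30,30,30,30,30,30,30,30,30]
}}

```text
clock: 6.25
position: [0.5412, -0.0425, 0.298]
ee_rot: [-0.002, 0.649, 0.761, 0.0]
wrist_force: [0.1, -0.1, -3.0]
finger_gap: 0.0545
```

```bash
python3 - <<'E'
from h import *
go(.5408,-.0456,.2895,.154)
im=vision.snapshot("side"); t=vision.snapshot("top")
f=5
cv2.imwrite("pics/s3.png",np.hstack([cv2.resize(im[60:180,190:270],None,fx=f,fy=f,interpolation=cv2.INTER_CUBIC),cv2.resize(t[90:210,225:305],None,fx=f,fy=f,interpolation=cv2.INTER_CUBIC)]))
E
```

```text
t 6.25 p [ 0.5412 -0.0425  0.298 ] yaw 0.1583 tilt [-0.0024  0.0023] gap 0.0545 F [ 0.1 -0.1 -3. ] q7 [ 0.48  0.33 -0.59  1.38  0.18  1.49  0.06]
twist z 0.004 then tool cm (at new yaw) [-0.3  -0.09  0.85] (now) [-0.3  -0.09  0.85]
```

View pics/s3.png

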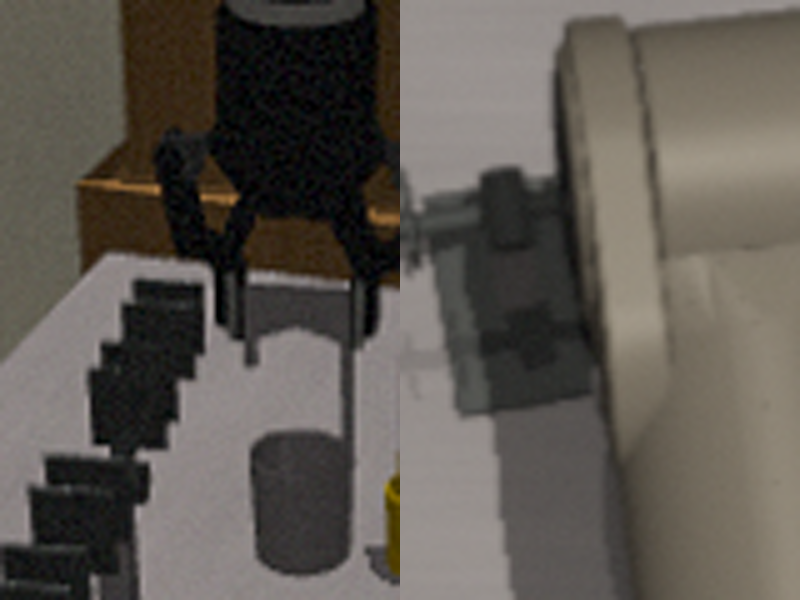

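Request:
{"api": "move_arm", "payload": {
  "delta_pos": [
    [0,0,0.3],
    [0,0,0.3],
    [0,0,0.25],
    [0,0,0],
    [0,0,0],
    [0,0,0],
    [0,0,0],
    [0,0,0],
    [0,0,0],
    [0,0,0]
  ],
  "twist": [
    [0,0,0],
    [0,0,0],
    [0,0,0],
    [0,0,0],
    [0,0,0],
    [0,0,0],
    [0,0,0],
    [0,0,0],
    [0,0,0],
    [0,0,0]
  ],
  "jaw": [30,30,30,30,30,30,30,30,30,30]
}}

```text
clock: 7.35
position: [0.5413, -0.046, 0.2908]
ee_rot: [0.0, 0.651, 0.759, 0.0]
wrist_force: [-0.4, -0.6, -1.7]
finger_gap: 0.0546
```

```bash
python3 - <<'E'
from h import *
go(.6297,-.0318,.2895,.154)
E
```

```text
t 7.35 p [ 0.5413 -0.046   0.2908] yaw 0.1541 tilt [ 0. -0.] gap 0.0546 F [-0.4 -0.6 -1.7] q7 [ 0.49  0.33 -0.59  1.4   0.18  1.47  0.06]
twist z 0.0 then tool cm (at new yaw) [0.05 8.96 0.13] (now) [0.05 8.96 0.13]
```

Request:
{"api": "move_arm", "payload": {
  "delta_pos": [
    [0,0.5,0.1],
    [0,0.9,0],
    [0,1.0,0],
    [0,1.2,0],
    [0.05,1.2,0],
    [0,1.2,0],
    [0,1.2,0],
    [0,1.0,0],
    [0,0.75,0],
    [0,0,0]
  ],
  "twist": [
    [0,0,0],
    [0,0,0],
    [0,0,0],
    [0,0,0],
    [0,0,0],
    [0,0,0],
    [0,0,0],
    [0,0,0],
    [0,0,0],
    [0,0,0]
  ],
  "jaw": [30,30,30,30,30,30,30,30,30,30]
}}

```text
clock: 8.35
position: [0.6307, -0.0313, 0.2889]
ee_rot: [-0.001, 0.65, 0.76, 0.0]
wrist_force: [0.5, 0.1, -2.5]
finger_gap: 0.0548
```

```bash
python3 - <<'E'
from h import *
go(.6297,-.0318,.238,.154)
im=vision.snapshot("side"); t=vision.snapshot("top")
f=5
cv2.imwrite("pics/s4.png",np.hstack([cv2.resize(im[60:180,190:270],None,fx=f,fy=f,interpolation=cv2.INTER_CUBIC),cv2.resize(t[90:210,225:305],None,fx=f,fy=f,interpolation=cv2.INTER_CUBIC)]))
E
```

```text
t 8.35 p [ 0.6307 -0.0313  0.2889] yaw 0.1546 tilt [-0.0004  0.001 ] gap 0.0548 F [ 0.5  0.1 -2.5] q7 [ 0.35  0.52 -0.57  1.13  0.27  1.56 -0.  ]
twist z 0.001 then tool cm (at new yaw) [-0.04 -0.11  5.09] (now) [-0.04 -0.11  5.09]
```

View pics/s4.png

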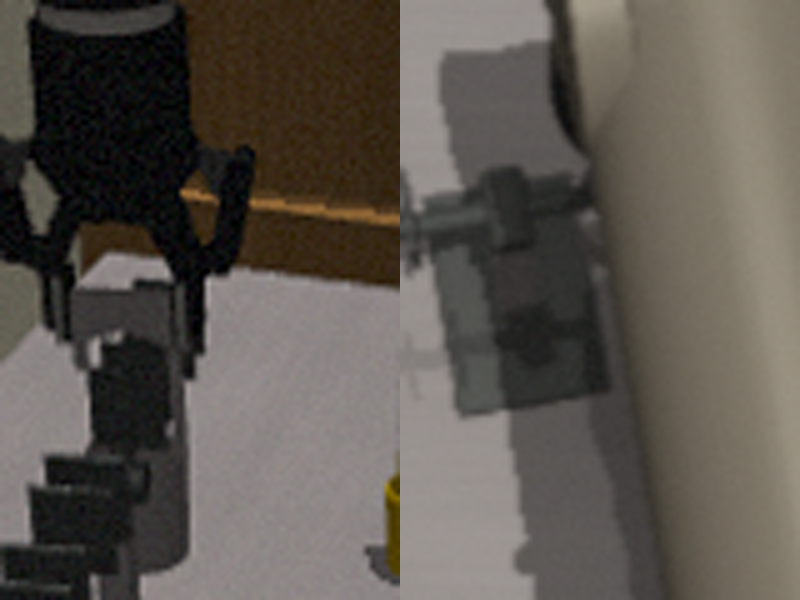

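Request:
{"api": "move_arm", "payload": {
  "delta_pos": [
    [-0.04,-0.1,0.5],
    [0,0,0.65],
    [0,0,0.65],
    [0,0,0.65],
    [0,0,0.65],
    [0,0,0.65],
    [0,0,0.6],
    [0,0,0.5],
    [0,0,0.3],
    [0,0,0]
  ],
  "twist": [
    [0,0,0],
    [0,0,0],
    [0,0,0],
    [0,0,0],
    [0,0,0],
    [0,0,0],
    [0,0,0],
    [0,0,0],
    [0,0,0],
    [0,0,0]
  ],
  "jaw": [30,30,30,30,30,30,30,30,30,30]
}}

```text
clock: 9.45
position: [0.6285, -0.0324, 0.2378]
ee_rot: [-0.0, 0.651, 0.759, -0.0]
wrist_force: [0.1, 0.4, -3.4]
finger_gap: 0.0547
```

```bash
python3 - <<'E'
from h import *
go(.6297,-.0318,.235,.154)
im=vision.snapshot("side")
f=5
cv2.imwrite("pics/s5.png",cv2.resize(im[80:200,170:270],None,fx=f,fy=f,interpolation=cv2.INTER_CUBIC))
E
```

```text
t 9.45 p [ 0.6285 -0.0324  0.2378] yaw 0.1541 tilt [-0.0007 -0.    ] gap 0.0547 F [ 0.1  0.4 -3.4] q7 [ 0.37  0.53 -0.56  1.24  0.28  1.44 -0.02]
twist z 0.0 then tool cm (at new yaw) [0.05 0.13 0.28] (now) [0.05 0.13 0.28]
```

View pics/s5.png

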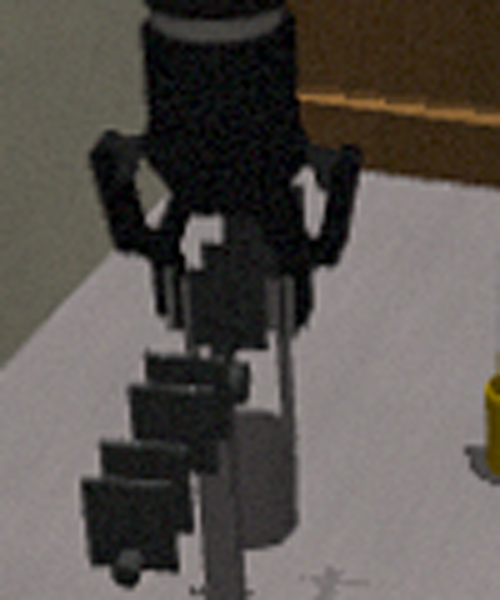

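Request:
{"api": "move_arm", "payload": {
  "delta_pos": [
    [0.05,0.1,0.2],
    [0,0,0.2],
    [0,0,0.2],
    [0,0,0.1],
    [0,0,0],
    [0,0,0],
    [0,0,0],
    [0,0,0],
    [0,0,0],
    [0,0,0]
  ],
  "twist": [
    [0,0,0],
    [0,0,0],
    [0,0,0],
    [0,0,0],
    [0,0,0],
    [0,0,0],
    [0,0,0],
    [0,0,0],
    [0,0,0],
    [0,0,0]
  ],
  "jaw": [30,30,30,30,30,30,30,30,30,30]
}}

```text
clock: 10.5
position: [0.6297, -0.032, 0.2314]
ee_rot: [0.0, 0.651, 0.759, -0.0]
wrist_force: [-0.8, -1.4, 3.6]
finger_gap: 0.0548
```

```bash
python3 - <<'E'
from h import *
go(.6297,-.0318,.235,.154)
print(np.mean([0]))
E
```

```text
t 10.5 p [ 0.6297 -0.032   0.2314] yaw 0.1538 tilt [ 0.0004 -0.0004] gap 0.0548 F [-0.8 -1.4  3.6] q7 [ 0.37  0.54 -0.56  1.25  0.28  1.43 -0.02]
twist z -0.0 then tool cm (at new yaw) [ 0.02 -0.   -0.36] (now) [ 0.02 -0.   -0.36]
0.0
```

Request:
{"api": "move_arm", "payload": {
  "delta_pos": [
    [0,0,-0.1],
    [0,0,-0.1],
    [0,0,-0.1],
    [0,0,0],
    [0,0,0],
    [0,0,0],
    [0,0,0],
    [0,0,0],
    [0,0,0],
    [0,0,0]
  ],
  "twist": [
    [0,0,0],
    [0,0,0],
    [0,0,0],
    [0,0,0],
    [0,0,0],
    [0,0,0],
    [0,0,0],
    [0,0,0],
    [0,0,0],
    [0,0,0]
  ],
  "jaw": [30,30,30,30,30,30,30,30,30,30]
}}

```text
clock: 11.5
position: [0.6296, -0.0317, 0.2343]
ee_rot: [0.0, 0.651, 0.759, -0.0]
wrist_force: [0.3, -2.7, 0.5]
finger_gap: 0.0546
```

```bash
python3 - <<'E'
from h import *
go(.6297,-.0318,.235,.154)
im=vision.snapshot("side")
f=5
cv2.imwrite("pics/s6.png",cv2.resize(im[80:200,170:270],None,fx=f,fy=f,interpolation=cv2.INTER_CUBIC))
print(arm.sense()["wrist_force"])
E
```

```text
t 11.5 p [ 0.6296 -0.0317  0.2343] yaw 0.1541 tilt [ 0. -0.] gap 0.0546 F [ 0.3 -2.7  0.5] q7 [ 0.36  0.54 -0.56  1.24  0.28  1.44 -0.02]
twist z 0.0 then tool cm (at new yaw) [-0.01  0.01 -0.07] (now) [-0.01  0.01 -0.07]
[-1.27390693 -1.53989597  1.28552447]
```

View pics/s6.png

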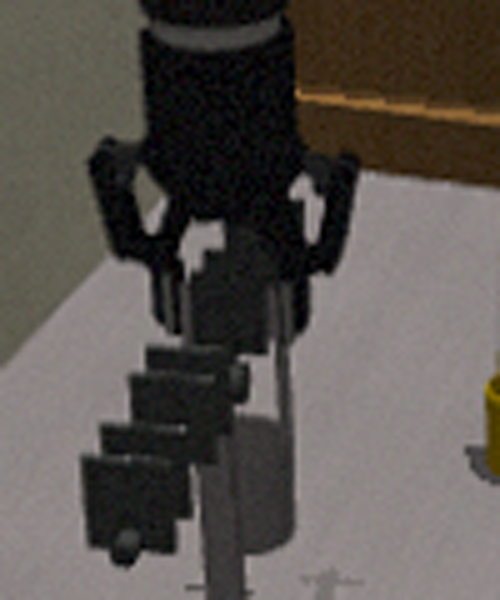

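Request:
{"api": "move_arm", "payload": {
  "delta_pos": [
    [0,0,-0.1],
    [0,0,-0.1],
    [0,0,0],
    [0,0,0],
    [0,0,0],
    [0,0,0],
    [0,0,0],
    [0,0,0],
    [0,0,0],
    [0,0,0]
  ],
  "twist": [
    [0,0,0],
    [0,0,0],
    [0,0,0],
    [0,0,0],
    [0,0,0],
    [0,0,0],
    [0,0,0],
    [0,0,0],
    [0,0,0],
    [0,0,0]
  ],
  "jaw": [30,30,30,40,60,70,80,90,100,100]
}}

```text
clock: 12.55
position: [0.6297, -0.0317, 0.2364]
ee_rot: [0.0, 0.651, 0.759, 0.0]
wrist_force: [-0.1, -0.6, 0.5]
finger_gap: 0.0854
```

```bash
python3 - <<'E'
from h import *
go(.6297,-.0318,.235,.154)
im=vision.snapshot("side")
f=5
cv2.imwrite("pics/s7.png",cv2.resize(im[80:200,170:270],None,fx=f,fy=f,interpolation=cv2.INTER_CUBIC))
E
```

```text
t 12.55 p [ 0.6297 -0.0317  0.2364] yaw 0.1541 tilt [0.0003 0.0001] gap 0.0854 F [-0.1 -0.6  0.5] q7 [ 0.36  0.54 -0.56  1.24  0.28  1.44 -0.02]
twist z 0.0 then tool cm (at new yaw) [-0.01 -0.    0.14] (now) [-0.01 -0.    0.14]
```

View pics/s7.png

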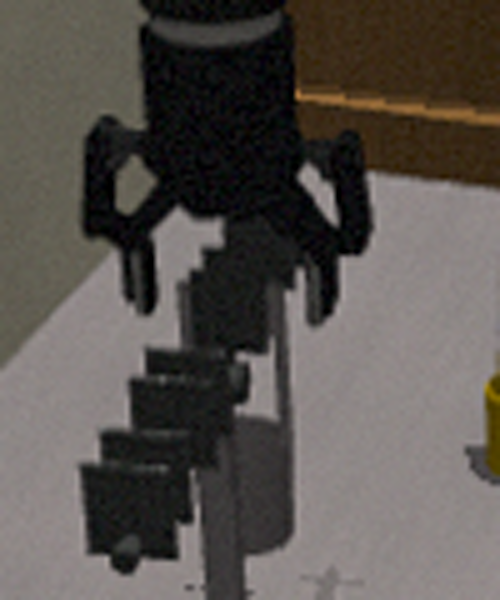

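Request:
{"api": "move_arm", "payload": {
  "delta_pos": [
    [0,0,-2.0],
    [0,0,-3.0],
    [0,0,-3.0],
    [0,0,-2.0],
    [0,0,0],
    [0,0,0],
    [0,0,0],
    [0,0,0],
    [0,0,0],
    [0,0,0]
  ],
  "twist": [
    [0,0,0],
    [0,0,0],
    [0,0,0],
    [0,0,-0.14],
    [0,0,-0.14],
    [0,0,-0.14],
    [0,0,-0.14],
    [0,0,-0.14],
    [0,0,-0.14],
    [0,0,-0.14]
  ],
  "jaw": [100,100,100,100,100,100,100,100,100,100]
}}

```text
clock: 13.6
position: [0.6296, -0.0318, 0.3363]
ee_rot: [0.0, 0.214, 0.977, 0.0]
wrist_force: [-0.4, -1.0, 0.3]
finger_gap: 0.0854
```

```bash
python3 - <<'E'
from h import *
go(.3818,.2575,.30,1.536)
E
```

```text
t 13.6 p [ 0.6296 -0.0318  0.3363] yaw 1.1397 tilt [ 0.0002 -0.    ] gap 0.0854 F [-0.4 -1.   0.3] q7 [ 0.42  0.56 -0.76  1.01  0.38  1.69  0.93]
twist z -0.396 then tool cm (at new yaw) [25.78 28.05  3.63] (now) [34.61 15.93  3.63]
```

Request:
{"api": "move_arm", "payload": {
  "delta_pos": [
    [0,0,0],
    [0,0,0],
    [0,0,0],
    [2.0,2.2,0],
    [3.0,3.2,0],
    [3.0,3.3,0],
    [3.0,3.3,0],
    [3.0,3.3,0],
    [3.0,3.3,0],
    [3.0,3.3,0]
  ],
  "twist": [
    [0,0,-0.132],
    [0,0,-0.132],
    [0,0,-0.132],
    [0,0,0],
    [0,0,0],
    [0,0,0],
    [0,0,0],
    [0,0,0],
    [0,0,0],
    [0,0,0]
  ],
  "jaw": [100,100,100,100,100,100,100,100,100,100]
}}

```text
clock: 14.6
position: [0.4373, 0.1964, 0.3365]
ee_rot: [0.0, 0.021, 1.0, -0.0]
wrist_force: [0.2, 0.6, 0.6]
finger_gap: 0.0856
```

```bash
python3 - <<'E'
from h import *
go(.3818,.2575,.20,1.536)
im=vision.snapshot("side"); t=vision.snapshot("top")
cv2.imwrite("pics/s8.png",im); cv2.imwrite("pics/t8.png",t)
f=4
cv2.imwrite("pics/t8z.png",cv2.resize(t[190:280,110:240],None,fx=6,fy=6,interpolation=cv2.INTER_CUBIC))
E
```

```text
t 14.6 p [0.4373 0.1964 0.3365] yaw 1.5297 tilt [ 0.0009 -0.0003] gap 0.0856 F [0.2 0.6 0.6] q7 [ 0.34  0.24 -0.99  1.46  0.2   1.55  0.89]
twist z -0.006 then tool cm (at new yaw) [ 5.76  5.91 13.65] (now) [ 5.81  5.88 13.64]
```

View pics/s8.png

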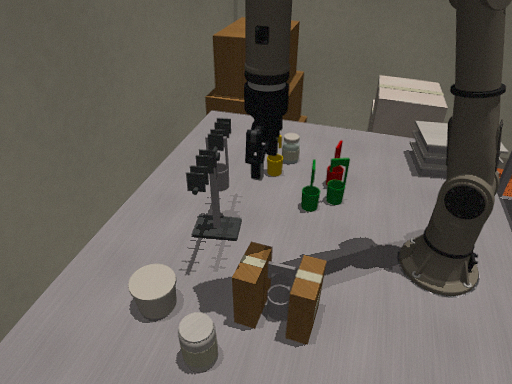

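View pics/t8.png

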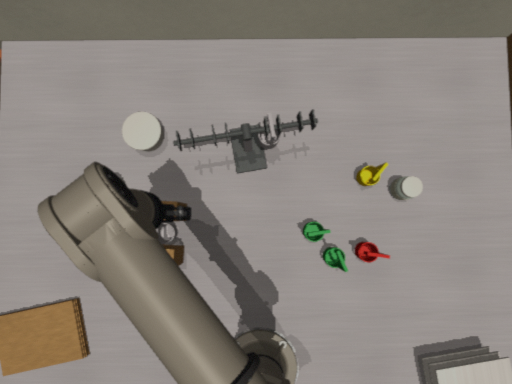

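Request:
{"api": "move_arm", "payload": {
  "delta_pos": [
    [0.4,0.4,0.5],
    [0.7,0.7,1.0],
    [0.7,0.7,1.5],
    [0.7,0.7,1.5],
    [0.7,0.7,1.5],
    [0.7,0.7,1.5],
    [0.7,0.7,1.5],
    [0.7,0.7,1.5],
    [0.5,0.6,1.5],
    [0,0,1.0]
  ],
  "twist": [
    [0,0,0],
    [0,0,0],
    [0,0,0],
    [0,0,0],
    [0,0,0],
    [0,0,0],
    [0,0,0],
    [0,0,0],
    [0,0,0],
    [0,0,0]
  ],
  "jaw": [100,100,100,100,100,100,100,100,100,100]
}}

```text
clock: 15.7
position: [0.382, 0.2562, 0.2044]
ee_rot: [-0.001, 0.02, 1.0, -0.0]
wrist_force: [0.2, 0.1, 0.5]
finger_gap: 0.0853
```

```bash
python3 - <<'E'
from h import *
go(.3818,.2575,.127,1.536)
im=vision.snapshot("side")
f=5
cv2.imwrite("pics/s9.png",cv2.resize(im[200:340,215:340],None,fx=4,fy=4,interpolation=cv2.INTER_CUBIC))
E
```

```text
t 15.7 p [0.382  0.2562 0.2044] yaw 1.5303 tilt [-0.0029 -0.0007] gap 0.0853 F [0.2 0.1 0.5] q7 [ 0.21  0.28 -1.01  1.76  0.25  1.24  0.67]
twist z -0.006 then tool cm (at new yaw) [0.02 0.13 7.74] (now) [0.   0.14 7.74]
```

View pics/s9.png

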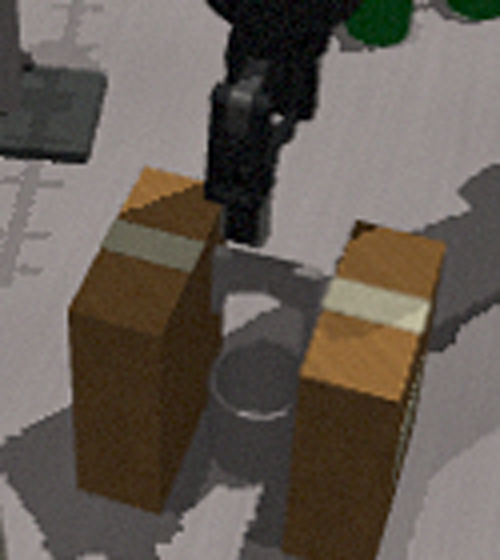

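```bash
python3 - <<'E'
from h import *
for P in([.382,.2562+.045,.217],[.382,.2562-.045,.217],[.3818,.2575,.156]): print(P,((proj("side",P)[0]-[215,200]+.5)*4).round(0))
E
```

```text
[0.382, 0.30119999999999997, 0.217] [248. 240.]
[0.382, 0.2112, 0.217] [289. 117.]
[0.3818, 0.2575, 0.156] [263. 263.]
```

Request:
{"api": "move_arm", "payload": {
  "delta_pos": [
    [0,0.1,0.5],
    [0,0,1.0],
    [0,0,1.0],
    [0,0,1.0],
    [0,0,1.0],
    [0,0,1.0],
    [0,0,1.0],
    [0,0,0.7],
    [0,0,0.5],
    [0,0,0]
  ],
  "twist": [
    [0,0,0],
    [0,0,0],
    [0,0,0],
    [0,0,0],
    [0,0,0],
    [0,0,0],
    [0,0,0],
    [0,0,0],
    [0,0,0],
    [0,0,0]
  ],
  "jaw": [100,100,100,100,100,100,100,100,100,100]
}}

```text
clock: 16.75
position: [0.3828, 0.2573, 0.1286]
ee_rot: [-0.001, 0.02, 1.0, -0.0]
wrist_force: [0.2, 0.1, 0.3]
finger_gap: 0.0854
```

```bash
python3 - <<'E'
from h import *
go(.3818,.2575,.127,1.536)
im=vision.snapshot("side")
f=5
cv2.imwrite("pics/s10.png",cv2.resize(im[200:340,215:340],None,fx=4,fy=4,interpolation=cv2.INTER_CUBIC))
E
```

```text
t 16.75 p [0.3828 0.2573 0.1286] yaw 1.5303 tilt [-0.0012 -0.0006] gap 0.0854 F [0.2 0.1 0.3] q7 [ 0.15  0.37 -0.96  1.87  0.34  1.08  0.59]
twist z -0.006 then tool cm (at new yaw) [0.1  0.02 0.16] (now) [0.1  0.02 0.16]
```

View pics/s10.png

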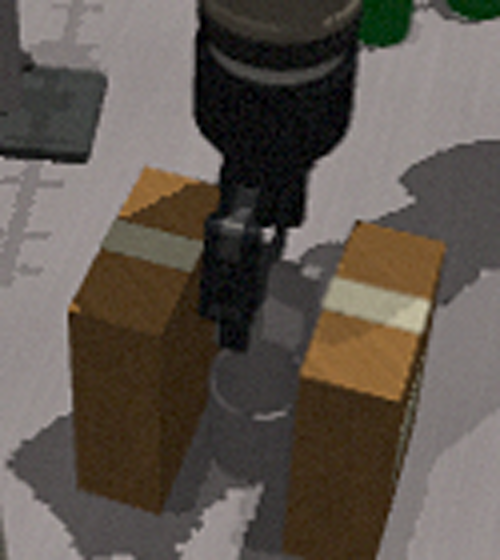

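Request:
{"api": "move_arm", "payload": {
  "delta_pos": [
    [0,0,0.1],
    [0,0,0],
    [0,0,0],
    [0,0,0],
    [0,0,0],
    [0,0,0],
    [0,0,0],
    [0,0,0],
    [0,0,0],
    [0,0,0]
  ],
  "twist": [
    [0,0,0],
    [0,0,0],
    [0,0,0],
    [0,0,0],
    [0,0,0],
    [0,0,0],
    [0,0,0],
    [0,0,0],
    [0,0,0],
    [0,0,0]
  ],
  "jaw": [80,50,20,0,0,0,0,0,0,0]
}}

```text
clock: 17.8
position: [0.3833, 0.2574, 0.1284]
ee_rot: [0.0, 0.02, 1.0, -0.0]
wrist_force: [0.2, -0.7, 2.7]
finger_gap: 0.007
```

```bash
python3 - <<'E'
from h import *
go(.3818,.2575,.127,1.536)
im=vision.snapshot("side")
cv2.imwrite("pics/s11.png",cv2.resize(im[200:340,215:340],None,fx=4,fy=4,interpolation=cv2.INTER_CUBIC))
E
```

```text
t 17.8 p [0.3833 0.2574 0.1284] yaw 1.5299 tilt [ 0.0002 -0.0003] gap 0.007 F [ 0.2 -0.7  2.7] q7 [ 0.15  0.37 -0.96  1.87  0.34  1.08  0.58]
twist z -0.006 then tool cm (at new yaw) [0.15 0.01 0.14] (now) [0.15 0.01 0.14]
```

View pics/s11.png

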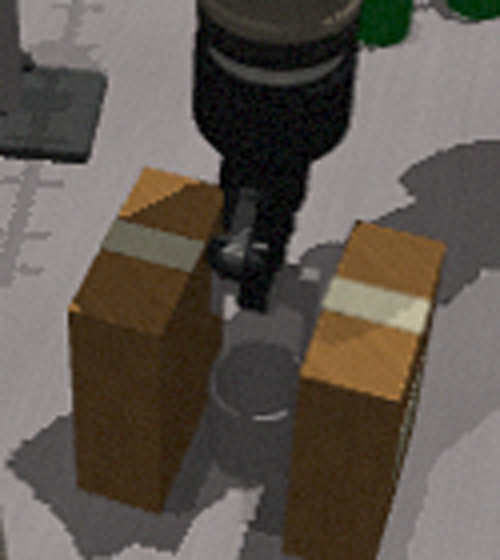

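Request:
{"api": "move_arm", "payload": {
  "delta_pos": [
    [0,0,-0.5],
    [0,0,-1.0],
    [0,0,-1.5],
    [0,0,-2.5],
    [0,0,-2.5],
    [0,0,-2.5],
    [0,0,-2.5],
    [0,0,-2.5],
    [0,0,-1.5],
    [0,0,-0.8]
  ],
  "twist": [
    [0,0,0],
    [0,0,0],
    [0,0,0],
    [0,0,0],
    [0,0,0],
    [0,0,0],
    [0,0,0],
    [0,0,0],
    [0,0,-0.1],
    [0,0,-0.095]
  ],
  "jaw": [0,0,0,0,0,0,0,0,0,0]
}}

```text
clock: 18.85
position: [0.3833, 0.2585, 0.3084]
ee_rot: [0.001, -0.079, 0.997, 0.001]
wrist_force: [-0.7, 0.4, -1.8]
finger_gap: 0.0069
```

```bash
python3 - <<'E'
from h import *
go(.42,.05,.306,1.725)
im=vision.snapshot("side")
cv2.imwrite("pics/s12.png",cv2.resize(im[140:340,200:350],None,fx=3,fy=3,interpolation=cv2.INTER_CUBIC))
E
```

```text
t 18.85 p [0.3833 0.2585 0.3084] yaw 1.7298 tilt [0.0028 0.0018] gap 0.0069 F [-0.7  0.4 -1.8] q7 [ 0.27  0.21 -1.07  1.56  0.19  1.48  0.92]
twist z 0.005 then tool cm (at new yaw) [ -0.42 -21.17   0.24] (now) [ -0.32 -21.17   0.22]
```

View pics/s12.png

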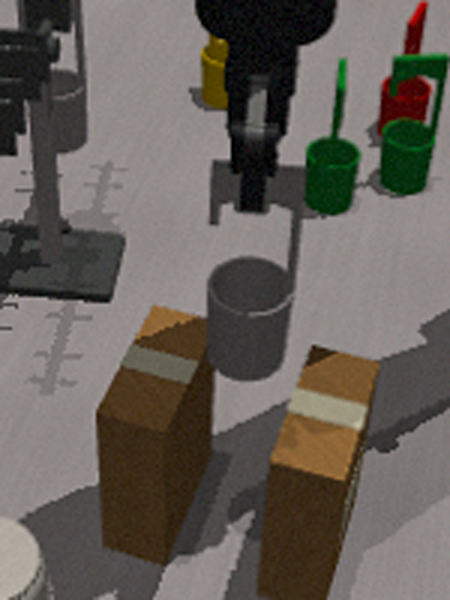

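Request:
{"api": "move_arm", "payload": {
  "delta_pos": [
    [0,-1.0,0],
    [0,-2.0,0],
    [0,-2.6,0],
    [0,-2.6,0],
    [0,-2.6,0],
    [0,-2.6,0],
    [0,-2.6,0],
    [0,-2.4,0],
    [0,-1.8,0],
    [-0.3,-0.9,0]
  ],
  "twist": [
    [0,0,0],
    [0,0,0],
    [0,0,0],
    [0,0,0],
    [0,0,0],
    [0,0,0],
    [0,0,0],
    [0,0,0],
    [0,0,0],
    [0,0,0]
  ],
  "jaw": [0,0,0,0,0,0,0,0,0,0]
}}

```text
clock: 19.9
position: [0.4184, 0.0476, 0.306]
ee_rot: [-0.0, -0.075, 0.997, -0.001]
wrist_force: [-0.6, -0.7, -1.8]
finger_gap: 0.007
```

Request:
{"api": "move_arm", "payload": {
  "delta_pos": [
    [0,0,1.0],
    [0,0,2.0],
    [0,0,2.3],
    [0,0,2.3],
    [0,0,2.3],
    [0,0,2.3],
    [0,0,2.2],
    [0,0,1.6],
    [0,0,1.0],
    [0,0,0]
  ],
  "twist": [
    [0,0,0],
    [0,0,0],
    [0,0,0],
    [0,0,0],
    [0,0,0],
    [0,0,0],
    [0,0,0],
    [0,0,0],
    [0,0,0],
    [0,0,0]
  ],
  "jaw": [0,0,0,0,0,0,0,0,0,0]
}}

```text
clock: 20.9
position: [0.4169, 0.0506, 0.1349]
ee_rot: [-0.002, -0.078, 0.997, 0.001]
wrist_force: [-0.4, 0.1, -1.9]
finger_gap: 0.0071
```

```bash
python3 - <<'E'
from h import *
go(.42,.05,.1284,1.725)
im=vision.snapshot("side")
cv2.imwrite("pics/s13.png",cv2.resize(im[100:300,200:350],None,fx=3,fy=3,interpolation=cv2.INTER_CUBIC))
E
```

```text
t 20.9 p [0.4169 0.0506 0.1349] yaw 1.727 tilt [-0.0036  0.001 ] gap 0.0071 F [-0.4  0.1 -1.9] q7 [ 0.63  0.23 -0.9   1.96  0.21  1.05  1.36]
twist z 0.002 then tool cm (at new yaw) [-0.3  -0.1   0.65] (now) [-0.3  -0.11  0.65]
```

View pics/s13.png

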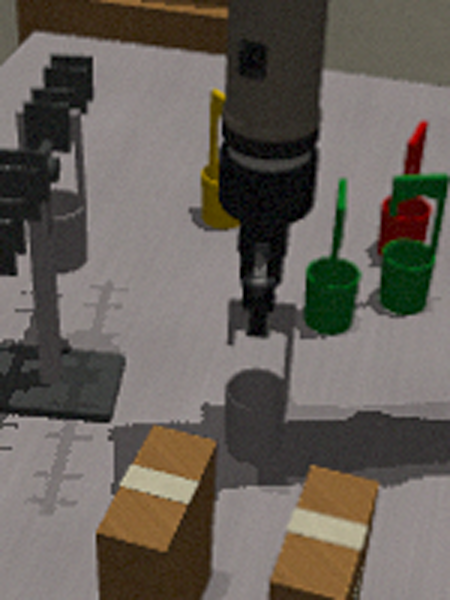

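Request:
{"api": "move_arm", "payload": {
  "delta_pos": [
    [0,0,0.15],
    [0,0,0.15],
    [0,0,0.15],
    [0,0,0.15],
    [0,0,0],
    [0,0,0],
    [0,0,0],
    [0,0,0],
    [0,0,0],
    [0,0,0]
  ],
  "twist": [
    [0,0,0],
    [0,0,0],
    [0,0,0],
    [0,0,0],
    [0,0,0],
    [0,0,0],
    [0,0,0],
    [0,0,0],
    [0,0,0],
    [0,0,0]
  ],
  "jaw": [0,0,0,0,0,0,0,0,0,0]
}}

```text
clock: 21.95
position: [0.4186, 0.0495, 0.1303]
ee_rot: [-0.0, -0.077, 0.997, -0.0]
wrist_force: [0.0, 0.9, -1.9]
finger_gap: 0.0074
```

```bash
python3 - <<'E'
from h import *
go(.42,.05,.1284,1.725)
E
```

```text
t 21.95 p [0.4186 0.0495 0.1303] yaw 1.7251 tilt [-0.     -0.0001] gap 0.0074 F [ 0.   0.9 -1.9] q7 [ 0.63  0.24 -0.9   1.97  0.22  1.03  1.35]
twist z 0.0 then tool cm (at new yaw) [-0.15  0.03  0.19] (now) [-0.15  0.03  0.19]
```

Lower the last 2 mm, then release gently.

Request:
{"api": "move_arm", "payload": {
  "delta_pos": [
    [0,0,0.1],
    [0,0,0.1],
    [0,0,0.02],
    [0,0,0],
    [0,0,0],
    [0,0,0],
    [0,0,0],
    [0,0,0],
    [0,0,0],
    [0,0,0]
  ],
  "twist": [
    [0,0,0],
    [0,0,0],
    [0,0,0],
    [0,0,0],
    [0,0,0],
    [0,0,0],
    [0,0,0],
    [0,0,0],
    [0,0,0],
    [0,0,0]
  ],
  "jaw": [0,0,0,0,0,10,20,35,50,60]
}}

```text
clock: 22.95
position: [0.4186, 0.0495, 0.1281]
ee_rot: [0.0, -0.077, 0.997, 0.0]
wrist_force: [0.1, -0.0, 0.0]
finger_gap: 0.0511
```

```bash
python3 - <<'E'
from h import *
go(.42,.05,.1284,1.725)
im=vision.snapshot("side")
cv2.imwrite("pics/s14.png",cv2.resize(im[100:300,200:350],None,fx=3,fy=3,interpolation=cv2.INTER_CUBIC))
E
```

```text
t 22.95 p [0.4186 0.0495 0.1281] yaw 1.7251 tilt [0.0001 0.0001] gap 0.0511 F [ 0.1 -0.   0. ] q7 [ 0.62  0.25 -0.9   1.97  0.22  1.03  1.35]
twist z 0.0 then tool cm (at new yaw) [-0.15  0.03 -0.03] (now) [-0.15  0.03 -0.03]
```

View pics/s14.png

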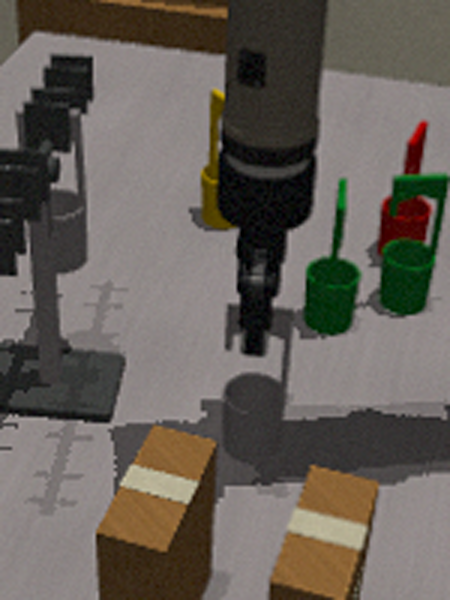

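Request:
{"api": "move_arm", "payload": {
  "delta_pos": [
    [0,0,-1.0],
    [0,0,-2.5],
    [0,0,-2.5],
    [0,0,-2.0],
    [0,0,0],
    [0,0,0],
    [0,0,0],
    [0,0,0],
    [0,0,0],
    [0,0,0]
  ],
  "twist": [
    [0,0,0],
    [0,0,0],
    [0,0,0],
    [0,0,0.14],
    [0,0,0.14],
    [0,0,0.14],
    [0,0,0.14],
    [0,0,0.14],
    [0,0,0.14],
    [0,0,0.14]
  ],
  "jaw": [70,80,90,100,100,100,100,100,100,100]
}}

```text
clock: 24.0
position: [0.4187, 0.0497, 0.2089]
ee_rot: [0.0, 0.404, 0.915, 0.0]
wrist_force: [0.1, 0.5, -0.8]
finger_gap: 0.0852
```

Request:
{"api": "move_arm", "payload": {
  "delta_pos": [
    [0,0,0],
    [0,0,0],
    [0,0,0],
    [0,0,0],
    [0,0,0],
    [0,0,0],
    [0,0,0],
    [0,0,0],
    [0,0,0],
    [0,0,0]
  ],
  "twist": [
    [0,0,0.14],
    [0,0,0.14],
    [0,0,0.14],
    [0,0,0.14],
    [0,0,0.03],
    [0,0,0],
    [0,0,0],
    [0,0,0],
    [0,0,0],
    [0,0,0]
  ],
  "jaw": [100,100,100,100,100,100,100,100,100,100]
}}

```text
clock: 25.0
position: [0.4185, 0.0495, 0.2081]
ee_rot: [-0.0, 0.65, 0.76, -0.0]
wrist_force: [-0.3, 0.4, 1.1]
finger_gap: 0.0851
```

```bash
python3 - <<'E'
from h import *
go(.417,.0495,.124,.154)
im=vision.snapshot("side"); t=vision.snapshot("top")
cv2.imwrite("pics/s15.png",np.hstack([cv2.resize(im[120:270,230:330],None,fx=4,fy=4,interpolation=cv2.INTER_CUBIC),cv2.resize(t[120:270,190:290],None,fx=4,fy=4,interpolation=cv2.INTER_CUBIC)]))
for sx in(-.028,.028):
    P=[.417+sx*np.cos(.154),.0495+sx*np.sin(.154),.156]; print(((proj("side",P)[0]-[230,120]+.5)*4).round(0))
E
```

```text
t 25.0 p [0.4185 0.0495 0.2081] yaw 0.1555 tilt [-0.0001  0.    ] gap 0.0851 F [-0.3  0.4  1.1] q7 [ 0.55  0.11 -0.76  1.85  0.08  1.21 -0.08]
twist z 0.001 then tool cm (at new yaw) [ 0.03 -0.15  8.41] (now) [ 0.03 -0.15  8.41]
[270. 337.]
[180. 330.]
```

View pics/s15.png

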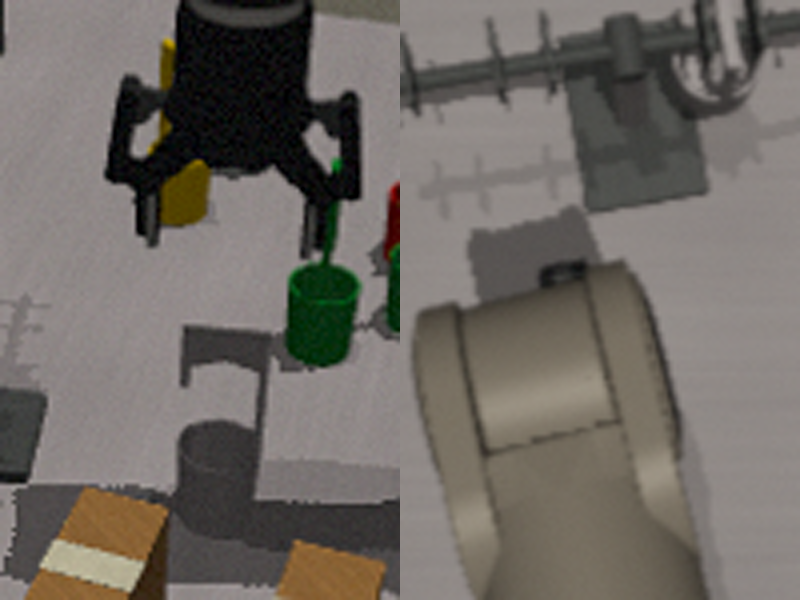

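Request:
{"api": "move_arm", "payload": {
  "delta_pos": [
    [0,-0.1,0.5],
    [0,0,1.0],
    [0,0,1.1],
    [0,0,1.1],
    [0,0,1.1],
    [0,0,1.1],
    [0,0,1.0],
    [0,0,0.7],
    [0,0,0.5],
    [0,0,0]
  ],
  "twist": [
    [0,0,0],
    [0,0,0],
    [0,0,0],
    [0,0,0],
    [0,0,0],
    [0,0,0],
    [0,0,0],
    [0,0,0],
    [0,0,0],
    [0,0,0]
  ],
  "jaw": [100,100,100,100,100,100,100,100,100,100]
}}

```text
clock: 26.1
position: [0.4171, 0.0493, 0.1264]
ee_rot: [-0.001, 0.65, 0.76, -0.0]
wrist_force: [-0.3, -0.4, 0.3]
finger_gap: 0.0856
```

Request:
{"api": "move_arm", "payload": {
  "delta_pos": [
    [0,0,0],
    [0,0,0],
    [0,0,0],
    [0,0,0],
    [0,0,0],
    [0,0,0],
    [0,0,0],
    [0,0,0],
    [0,0,0],
    [0,0,0]
  ],
  "twist": [
    [0,0,0],
    [0,0,0],
    [0,0,0],
    [0,0,0],
    [0,0,0],
    [0,0,0],
    [0,0,0],
    [0,0,0],
    [0,0,0],
    [0,0,0]
  ],
  "jaw": [80,60,50,40,30,30,30,30,30,30]
}}

```text
clock: 27.1
position: [0.4179, 0.0494, 0.128]
ee_rot: [0.001, 0.65, 0.76, 0.0]
wrist_force: [-1.7, -1.0, 5.7]
finger_gap: 0.0542
```

```bash
python3 - <<'E'
from h import *
go(.417,.0495,.295,.154)
im=vision.snapshot("side")
cv2.imwrite("pics/s16.png",cv2.resize(im[120:270,230:330],None,fx=4,fy=4,interpolation=cv2.INTER_CUBIC))
E
```

```text
t 27.1 p [0.4179 0.0494 0.128 ] yaw 0.155 tilt [ 0.0009 -0.0005] gap 0.0542 F [-1.7 -1.   5.7] q7 [ 0.5   0.21 -0.75  1.97  0.17  1.02 -0.17]
twist z 0.001 then tool cm (at new yaw) [  0.02  -0.09 -16.7 ] (now) [ 1.00e-02 -8.00e-02 -1.67e+01]
```

View pics/s16.png

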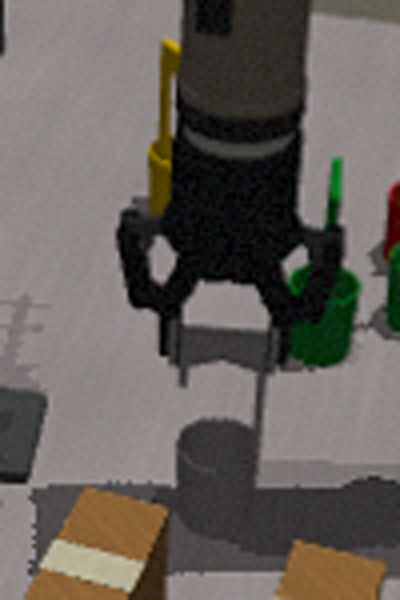

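Request:
{"api": "move_arm", "payload": {
  "delta_pos": [
    [0,0,-0.5],
    [0,0,-1.2],
    [0,0,-2.2],
    [0,0,-2.3],
    [0,0,-2.3],
    [0,0,-2.3],
    [0,0,-2.3],
    [0,0,-2.0],
    [0,0,-1.2],
    [0,0,-0.4]
  ],
  "twist": [
    [0,0,0],
    [0,0,0],
    [0,0,0],
    [0,0,0],
    [0,0,0],
    [0,0,0],
    [0,0,0],
    [0,0,0],
    [0,0,0],
    [0,0,0]
  ],
  "jaw": [30,30,30,30,30,30,30,30,30,30]
}}

```text
clock: 28.15
position: [0.4182, 0.0495, 0.2955]
ee_rot: [0.001, 0.65, 0.76, 0.001]
wrist_force: [0.7, -0.7, -2.2]
finger_gap: 0.0542
```

```bash
python3 - <<'E'
from h import *
go(.5224,.073,.294,.154)
E
```

```text
t 28.15 p [0.4182 0.0495 0.2955] yaw 0.1551 tilt [ 0.0027 -0.0001] gap 0.0542 F [ 0.7 -0.7 -2.2] q7 [ 0.57  0.05 -0.75  1.69  0.03  1.42 -0.03]
twist z 0.001 then tool cm (at new yaw) [ 0.72 10.65  0.15] (now) [ 0.71 10.65  0.18]
```

Request:
{"api": "move_arm", "payload": {
  "delta_pos": [
    [0.07,0.6,0],
    [0.1,1.2,0],
    [0.1,1.4,0],
    [0.1,1.5,0],
    [0.1,1.5,0],
    [0.1,1.5,0],
    [0.1,1.4,0],
    [0.05,1.0,0],
    [0,0.5,0],
    [0,0,0]
  ],
  "twist": [
    [0,0,0],
    [0,0,0],
    [0,0,0],
    [0,0,0],
    [0,0,0],
    [0,0,0],
    [0,0,0],
    [0,0,0],
    [0,0,0],
    [0,0,0]
  ],
  "jaw": [30,30,30,30,30,30,30,30,30,30]
}}

```text
clock: 29.15
position: [0.5213, 0.0729, 0.2932]
ee_rot: [-0.001, 0.65, 0.76, -0.0]
wrist_force: [-0.2, 0.6, -1.7]
finger_gap: 0.0544
```

```bash
python3 - <<'E'
from h import *
go(.6113,.0868,.294,.154)
im=vision.snapshot("side"); t=vision.snapshot("top"); f=5
cv2.imwrite("pics/s17.png",np.hstack([cv2.resize(im[80:220,180:270],None,fx=f,fy=4,interpolation=cv2.INTER_CUBIC),cv2.resize(t[80:220,180:260],None,fx=4,fy=4,interpolation=cv2.INTER_CUBIC)]))
E
```

```text
t 29.15 p [0.5213 0.0729 0.2932] yaw 0.1553 tilt [-0.0017  0.0004] gap 0.0544 F [-0.2  0.6 -1.7] q7 [ 0.4   0.32 -0.77  1.43  0.22  1.48 -0.21]
twist z 0.001 then tool cm (at new yaw) [-0.    9.11 -0.08] (now) [-0.02  9.11 -0.09]
```

View pics/s17.png

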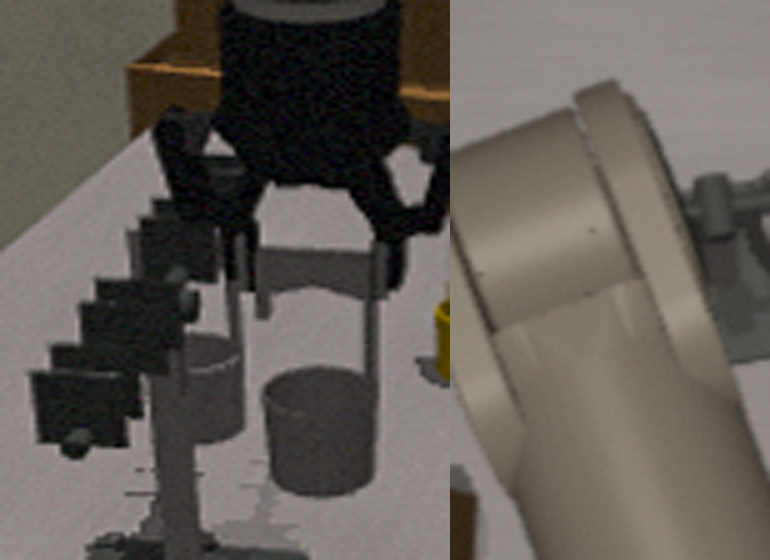

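Request:
{"api": "move_arm", "payload": {
  "delta_pos": [
    [-0.05,0.5,-0.1],
    [0,0.9,0],
    [0,1.1,0],
    [0,1.2,0],
    [0,1.2,0],
    [0,1.2,0],
    [0,1.2,0],
    [0,1.0,0],
    [0,0.7,0],
    [0,0,0]
  ],
  "twist": [
    [0,0,0],
    [0,0,0],
    [0,0,0],
    [0,0,0],
    [0,0,0],
    [0,0,0],
    [0,0,0],
    [0,0,0],
    [0,0,0],
    [0,0,0]
  ],
  "jaw": [30,30,30,30,30,30,30,30,30,30]
}}

```text
clock: 30.25
position: [0.6111, 0.0862, 0.2945]
ee_rot: [-0.0, 0.65, 0.76, 0.0]
wrist_force: [0.7, -0.5, -2.2]
finger_gap: 0.0544
```

```bash
python3 - <<'E'
from h import *
go(.6113,.0868,.242,.154)
im=vision.snapshot("side"); t=vision.snapshot("top"); f=5
cv2.imwrite("pics/s18.png",np.hstack([cv2.resize(im[80:220,170:270],None,fx=f,fy=4,interpolation=cv2.INTER_CUBIC)]))
E
```

```text
t 30.25 p [0.6111 0.0862 0.2945] yaw 0.1546 tilt [-0.0002  0.0004] gap 0.0544 F [ 0.7 -0.5 -2.2] q7 [ 0.26  0.52 -0.72  1.16  0.34  1.57 -0.24]
twist z 0.001 then tool cm (at new yaw) [0.05 0.03 5.25] (now) [0.05 0.03 5.25]
```

View pics/s18.png

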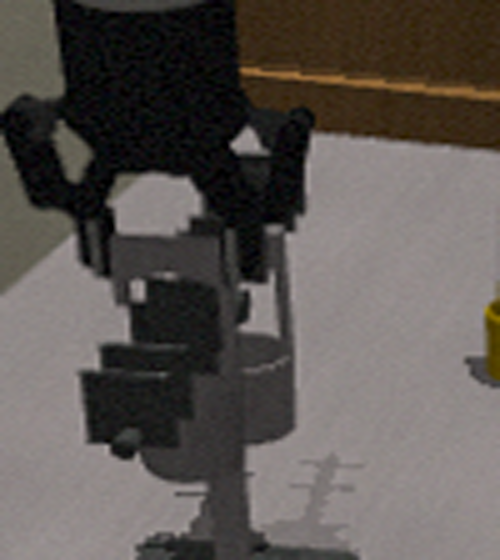

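Request:
{"api": "move_arm", "payload": {
  "delta_pos": [
    [0,0,0.5],
    [0,0,0.65],
    [0,0,0.65],
    [0,0,0.65],
    [0,0,0.65],
    [0,0,0.6],
    [0,0,0.5],
    [0,0,0.4],
    [0,0,0.2],
    [0,0,0.1]
  ],
  "twist": [
    [0,0,0],
    [0,0,0],
    [0,0,0],
    [0,0,0],
    [0,0,0],
    [0,0,0],
    [0,0,0],
    [0,0,0],
    [0,0,0],
    [0,0,0]
  ],
  "jaw": [30,30,30,30,30,30,30,30,30,30]
}}

```text
clock: 31.35
position: [0.6102, 0.0862, 0.2459]
ee_rot: [-0.0, 0.65, 0.76, -0.0]
wrist_force: [-0.9, -0.6, -3.0]
finger_gap: 0.0547
```

```bash
python3 - <<'E'
from h import *
go(.6113,.0868,.242,.154)
im=vision.snapshot("side"); f=5
cv2.imwrite("pics/s19.png",np.hstack([cv2.resize(im[80:220,170:270],None,fx=f,fy=4,interpolation=cv2.INTER_CUBIC)]))
print(arm.sense()["wrist_force"],arm.sense()["position"])
E
```

```text
t 31.35 p [0.6102 0.0862 0.2459] yaw 0.155 tilt [-0.0001  0.    ] gap 0.0547 F [-0.9 -0.6 -3. ] q7 [ 0.27  0.54 -0.72  1.27  0.35  1.46 -0.26]
twist z 0.001 then tool cm (at new yaw) [0.04 0.12 0.39] (now) [0.04 0.12 0.39]
[ 0.04007687 -0.36833227 -1.24280806] [0.61019404 0.08621399 0.24594976]
```

View pics/s19.png

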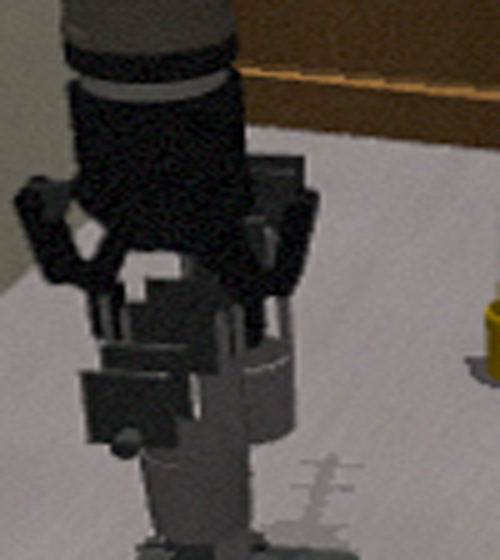

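Still carrying; lower about 4 mm more.

Request:
{"api": "move_arm", "payload": {
  "delta_pos": [
    [0.04,0.1,0.1],
    [0,0,0.1],
    [0,0,0.1],
    [0,0,0.1],
    [0,0,0],
    [0,0,0],
    [0,0,0],
    [0,0,0],
    [0,0,0],
    [0,0,0]
  ],
  "twist": [
    [0,0,0],
    [0,0,0],
    [0,0,0],
    [0,0,0],
    [0,0,0],
    [0,0,0],
    [0,0,0],
    [0,0,0],
    [0,0,0],
    [0,0,0]
  ],
  "jaw": [30,30,30,30,30,30,30,30,30,30]
}}

```text
clock: 32.4
position: [0.6112, 0.0871, 0.2422]
ee_rot: [-0.0, 0.65, 0.76, 0.0]
wrist_force: [-0.2, 0.8, 0.3]
finger_gap: 0.0547
```

```bash
python3 - <<'E'
from h import *
go(.6113,.0868,.242,.154)
im=vision.snapshot("side"); f=5
cv2.imwrite("pics/s20.png",np.hstack([cv2.resize(im[80:220,170:270],None,fx=f,fy=4,interpolation=cv2.INTER_CUBIC)]))
E
```

```text
t 32.4 p [0.6112 0.0871 0.2422] yaw 0.1553 tilt [0.0004 0.0005] gap 0.0547 F [-0.2  0.8  0.3] q7 [ 0.27  0.54 -0.72  1.27  0.35  1.46 -0.26]
twist z 0.001 then tool cm (at new yaw) [-0.03  0.    0.02] (now) [-0.03  0.    0.02]
```

View pics/s20.png

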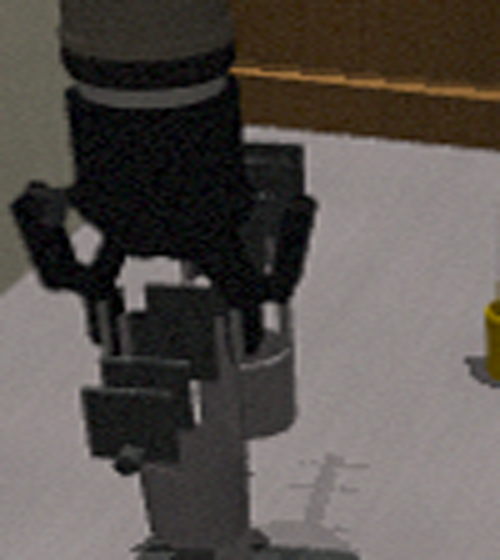

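Weight is on the bar and the bar has come back level; release.

Request:
{"api": "move_arm", "payload": {
  "delta_pos": [
    [0,0,0],
    [0,0,0],
    [0,0,0],
    [0,0,0],
    [0,0,0],
    [0,0,0],
    [0,0,0],
    [0,0,0],
    [0,0,0],
    [0,0,0]
  ],
  "twist": [
    [0,0,0],
    [0,0,0],
    [0,0,0],
    [0,0,0],
    [0,0,0],
    [0,0,0],
    [0,0,0],
    [0,0,0],
    [0,0,0],
    [0,0,0]
  ],
  "jaw": [50,60,70,80,90,100,100,100,100,100]
}}

```text
clock: 33.45
position: [0.6111, 0.0868, 0.2421]
ee_rot: [0.0, 0.65, 0.76, -0.0]
wrist_force: [0.5, -0.0, -0.1]
finger_gap: 0.0853
```

```bash
python3 - <<'E'
from h import *
go(.6113,.0868,.342,.154)
im=vision.snapshot("side"); f=5
cv2.imwrite("pics/s21.png",np.hstack([cv2.resize(im[80:220,170:270],None,fx=f,fy=4,interpolation=cv2.INTER_CUBIC)]))
E
```

```text
t 33.45 p [0.6111 0.0868 0.2421] yaw 0.1551 tilt [ 0.     -0.0001] gap 0.0853 F [ 0.5 -0.  -0.1] q7 [ 0.27  0.54 -0.72  1.27  0.35  1.46 -0.26]
twist z 0.001 then tool cm (at new yaw) [ 0.    0.02 -9.99] (now) [-0.    0.02 -9.99]
```

View pics/s21.png

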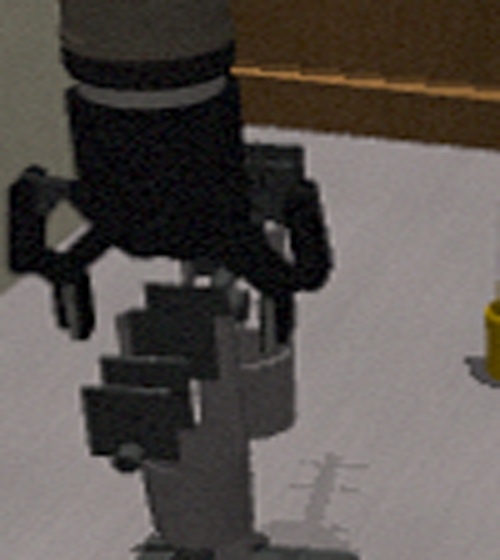

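Now up and away toward the base for a clear view.

Request:
{"api": "move_arm", "payload": {
  "delta_pos": [
    [0,0,-0.5],
    [0,0,-1.5],
    [0,0,-2.5],
    [0,0,-2.5],
    [0,0,-2.5],
    [0,0,-2.0],
    [0,-2.5,0],
    [0,-4.0,0],
    [0,-4.0,0],
    [0,-4.0,0]
  ],
  "twist": [
    [0,0,0],
    [0,0,0],
    [0,0,0],
    [0,0,0],
    [0,0,0],
    [0,0,0],
    [0,0,0],
    [0,0,0],
    [0,0,0],
    [0,0,0]
  ],
  "jaw": [100,100,100,100,100,100,100,100,100,100]
}}

```text
clock: 34.5
position: [0.4665, 0.0645, 0.3572]
ee_rot: [0.0, 0.65, 0.76, 0.0]
wrist_force: [-0.0, -0.9, 1.6]
finger_gap: 0.0854
```

Request:
{"api": "move_arm", "payload": {
  "delta_pos": [
    [0,-3.0,0],
    [0,-1.5,0],
    [0,0,0],
    [0,0,0],
    [0,0,0],
    [0,0,0],
    [0,0,0],
    [0,0,0],
    [0,0,0],
    [0,0,0]
  ],
  "twist": [
    [0,0,0],
    [0,0,0],
    [0,0,0],
    [0,0,0],
    [0,0,0],
    [0,0,0],
    [0,0,0],
    [0,0,0],
    [0,0,0],
    [0,0,0]
  ],
  "jaw": [100,100,100,100,100,100,100,100,100,100]
}}

```text
clock: 35.5
position: [0.4235, 0.0575, 0.357]
ee_rot: [-0.0, 0.65, 0.76, 0.0]
wrist_force: [-0.3, -0.3, -0.6]
finger_gap: 0.0857
```

```bash
python3 - <<'E'
from h import *
go(.6113,.0868,.342,.154)
a=vision.snapshot("side"); t=vision.snapshot("top")
cv2.imwrite("pics/s22.png",np.hstack([cv2.resize(a[90:230,170:260],None,fx=4.2,fy=4.2,interpolation=cv2.INTER_CUBIC),cv2.resize(t[90:190,160:330],None,fx=2.4,fy=5.88,interpolation=cv2.INTER_CUBIC)]))
cv2.imwrite("pics/t22.png",t)
o=cv2.imread("pics/side0.png")
d=[]
for g in(o,a):
    # left rod end blob by eye region: print darkest centroid
    r=g[180:205,185:206].min(2); ys,xs=np.where(r<60); d.append((xs.max()+185,ys.max()+180))
print(d)
E
```

```text
t 35.5 p [0.4235 0.0575 0.357 ] yaw 0.1553 tilt [-0.0002  0.0002] gap 0.0857 F [-0.3 -0.3 -0.6] q7 [ 0.57  0.06 -0.78  1.53  0.04  1.57 -0.05]
twist z 0.001 then tool cm (at new yaw) [1.000e-02 1.901e+01 1.500e+00] (now) [-1.000e-02  1.901e+01  1.500e+00]
[(np.int64(205), np.int64(197)), (np.int64(205), np.int64(204))]
```

View pics/s22.png

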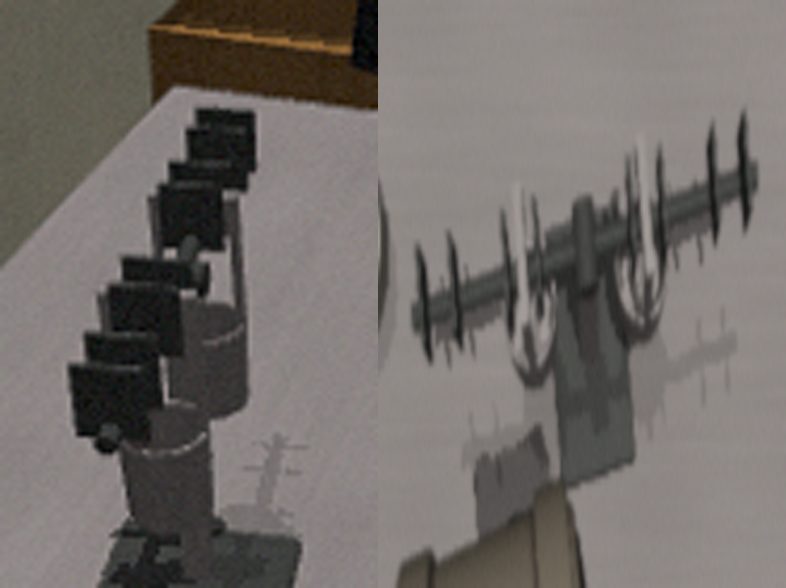

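View pics/t22.png

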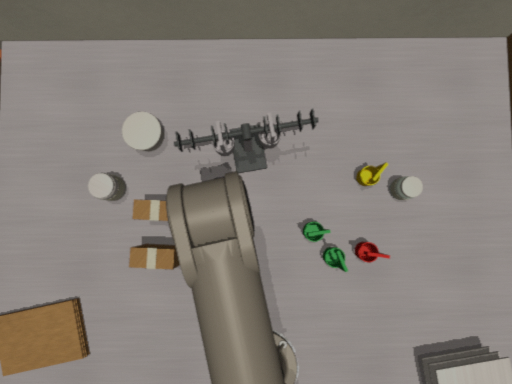

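```bash
python3 - <<'E'
from h import *
t=cv2.imread("pics/t22.png"); cv2.imwrite("pics/t22z.png",cv2.resize(t[110:160,205:290],None,fx=9,fy=9,interpolation=cv2.INTER_CUBIC))
print(onz("top",(219.2,133.4),.27),"seat .6113 .0868");print(onz("top",(271.3,125),.27),"seat .6297 -.0318")
a=vision.snapshot("side"); o=cv2.imread("pics/s22.png")
b=cv2.resize(a[90:230,170:260],None,fx=4.2,fy=4.2,interpolation=cv2.INTER_CUBIC); print("still: mean diff",np.abs(b.astype(int)-o[:,:b.shape[1]]).mean())
s0=cv2.imread("pics/side0.png")
def end(g):
    r=g[150:215,180:206].max(2)<62; return [np.where(r[:,c])[0].max()+150 for c in(8,10,12,14)]
print(end(s0),end(a), arm.sense()["clock"])
E
```

```text
[0.61153397 0.0879598  0.27      ] seat .6113 .0868
[ 0.62945278 -0.03038856  0.27      ] seat .6297 -.0318
still: mean diff 2.4578474246841595
[np.int64(192), np.int64(193), np.int64(193), np.int64(197)] [np.int64(193), np.int64(193), np.int64(193), np.int64(197)] 35.65
```

View pics/t22z.png

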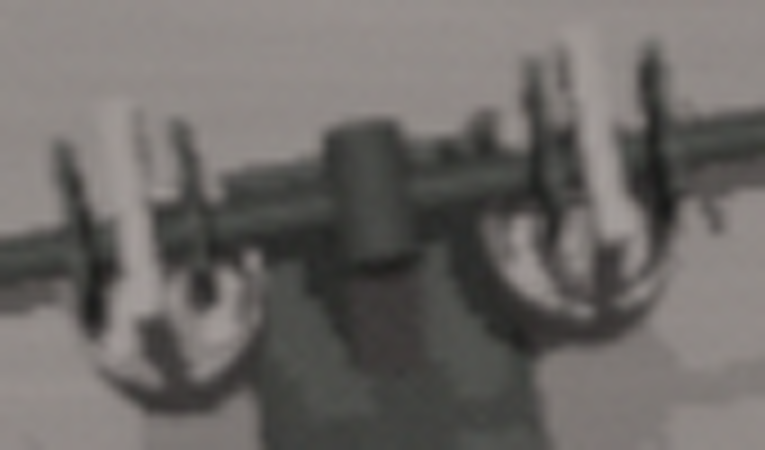

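Each hook plate sits centred between its two divider plates. The bar is level and still, with its end at the same pixel row as at the start, to within 1 px. Both pails are within about 2 mm of their seats, so I'm handing in.

```bash
python3 - <<'E'
from rig import arm
print(arm.finish_job())
E
```

```text
the job is handed in; nothing more can be done
None
```

Both steel pails hang on the pivoting bar's inner seats, the free one on the right and the carton one on the left. I handed the job in at about 36 s, and the rig gives no verdict.

**Steps:** I hung the free-standing pail first, gripping it by its plate's edges. The other I lifted out from between the cartons by its flat faces, stood on the worktop, regripped by the edges and hung.

**Last checks:**
- **Hooks:** in the top picture each plate lies between its two divider plates, about 2 mm from its seat.
- **Bar:** in the side picture its left end is within 1 px of its starting level, and two pictures in a row showed no movement.
- **Robot:** the arm was back and clear of everything.
- **Jar, can and tub:** in the last top picture they stand where they were at the start. I judged this by eye.

**What disagreed:** the first pail touched the bar a few millimetres earlier than I had worked out, probably because the closing jaws shifted the grip. Pushing on tilted the bar to roughly 0.11 rad, estimated from the picture after I had already backed off about 3 mm, so the peak was somewhat more. From the force reading I put it at up to about 0.15 rad, below the 0.22 limit. I raised the arm a little more before letting go.

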